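# Set a cam-action clamp by its edge thumbwheel and lock a bearing block for drilling

## Task

Lift the one bearing block that has not yet been drilled out of the wooden rack by its ends, set it down on the worktop, take it again across its sides and lay it flat and centred on the bed between the jaws of the cam clamp. Roll the slotted thumbwheel with a fingertip until the sprung pad just touches the block and holds it lightly against the fixed jaw, and only then throw the cam lever fully down so that the block is clamped; leave the two drilled blocks in their rack slots.

Things in the scene. Friction and masses are not known exactly. Their poses are not given: they have to be found in the camera images.
- blank_mid (a point): Centre of the undrilled bearing block (body blank): plain aluminium, 62 mm long (its x) x 40 mm wide (its y) x 34 mm high (its z), 0.15 to 0.3 kg; a dark round bore shows low on each long side (look only), its top is plain. It lies in one of the three slots of the rack, any of them. The worktop round x 0.60, y 0.085 m is kept free for setting it down.
- rack: Wooden parts rack, fixed, 84 (its x) x 178 mm (y), origin under its centre. Floor 8 mm thick; four dividers along x, 10 mm thick, 62 mm long, tops 35 mm above the worktop (height 0), make three slots 44 mm wide centred at y = -54, 0, +54 mm, open at both ends. Blocks lie in them along x, tops 7 mm above the dividers, so only their ends can be gripped.
- drilled_a_mid (a point): Centre of a finished block in the rack, same size as the undrilled one, with a dark 16 mm hole in the middle of its top. Bystander.
- drilled_b_mid (a point): Centre of the other finished block in the rack, likewise drilled. Bystander.
- fixture: Cam clamp, fixed; base 222 (its x, clamp axis) x 92 x 12 mm, origin under its centre, +y side towards the robot. From the -x end: fixed jaw (face at x = -85 mm, 44 mm wide, top at z = 62 mm), bed bar (36 mm wide, top at z = 26 mm), moving jaw with sprung pad, housing (x 27 to 73 mm, 74 mm wide, cover top at z = 68 mm) with the thumbwheel slot, cam lever between two cheeks.
- nest (a point): On the clamp, axes as the clamp: where the centre of the block is when it lies on the bed against the fixed jaw, centred across. Block's length along the clamp axis x. While loading, lay it up to about 6 mm nearer to the moving jaw; the pad pushes it home.
- thumbwheel_top (a point): Top of the thumbwheel's rim (axes as the clamp), 75 mm above the worktop, 7 mm above the cover. Steel wheel 62 mm in diameter, 11 mm wide, axial ribs every 15 degrees, its axis 31 mm below this point along x; it shows through a slot about 16 mm wide (x), 46 mm long (y). A fingertip pressed on the rim with 5 to 10 N rolls it (about 3 N along the rim).
- thumbwheel (a joint): Thumbwheel angle, rad, 0 to 7. Rolling the top of the rim towards the clamp's +y (towards the robot) makes it grow and moves the jaw 3 mm per radian towards the fixed jaw; the other way takes it back. Stays where it is left. Starts 0.5 to 2.0.
- jaw (a joint): Advance of the moving jaw on its screw, m, = 0.003 x thumbwheel. With the lever open and the pad unpressed, the clear opening between fixed jaw and pad is 76 mm minus this (minus up to 0.4 mm if the lever is not fully back), so a 62 mm block is just touched on both ends at about 0.014. The jaw is 44 mm wide, top at z = 62 mm.
- jaw_pad (a joint): How far the sprung pad is pressed back into its jaw, m; 0 = unpressed, at most 0.007. Clamping force = 4 N per mm.
- cam_lever (a joint): Cam lever angle, rad: 0 = open, leaning 25 degrees from upright to the clamp's +x; 1.134 = fully down, level, pointing to +x. Stays where left (needs about 2 to 4 N at the grip). Closing it evenly pushes housing, wheel and jaw together 4 mm towards the fixed jaw, which presses in the pad.
- lever_grip (a point): On the centre line of the lever, 65 mm from its pivot, in the middle of its black round grip (17 mm thick; the lever ends 80 mm from the pivot).
- lever_pivot (a point): Pivot of the cam lever, axis along the clamp's y, 44 mm above the worktop.
- pad_face (a point): Middle of the pressing face of the sprung pad on the moving jaw (axes as the clamp; the face looks to -x). Steel pad 40 mm wide, z = 29 to 61 mm.
Mind the look-alikes: they are no part of the job. What is shaped like the part that bears blank_mid but turquoise is not meant.

How it is judged:
By the outcome, as a careful person would: the job done as asked, in the order asked, and still so for the second after the job is handed in, with the robot touching nothing.
It also fails if it takes over 64 s, if anything falls off the work surface, if the arm or the gripper's body presses on something with over 40 N, if the wrist force passes 120 N, or if a joint passes its speed limit or range.

## Robot

A 7-joint arm with a two-finger parallel gripper is mounted at the origin on a cart in front of the work surface, level with it; the furniture and walls round the work are solid. World frame = base frame: x ahead of the robot, y to its left, z up, the work surface at z = 0. Lengths are in m, angles in rad, forces in N, time in s.
With the tool pointing down it reaches from about 0.4 to 0.85 m from the base axis. Payload 10.4 kg.
Tool frame: the origin (TCP) lies between the finger pads; the fingertips stand 17 mm ahead of it and the grasp point (between the pads) lies 2 mm behind it; z points along the fingers, y is the line along which they close (so a half turn about z gives the same grasp; the last joint's range is limited). The gripper opens to 85 mm and grips with 20 to 120 N. Pads are 22 mm wide; open, the fingers measure 114 mm over their backs; the gripper's body (76 mm by 85 mm) begins 54 mm behind the grasp point. The pads swing forward as they close: fully open they stand 13 mm farther back than shut.
Start: joints at [-0.023, 0.332, -0.065, 1.46, 0.022, 1.35, -0.088], TCP at [0.625, 0, 0.248] pointing down, gripper open.
Joint ranges: [-2.6, 2.6], [-0.5, 2.12], [-1.47, 1.34], [0.16, 2.42], [-1.27, 4.41], [0.06, 2.06], [-2.6, 2.6]. Speed limits (rad/s): [2.22, 2.22, 2.79, 2.79, 3.14, 3.14, 3.14].

## Interface

Orientations are given as a unit quaternion [x, y, z, w].
In Python, from workcell import readout, imaging, manip gives the robot as it stands. The module is installed in compiled form; this text tells all that it offers.
- The arm moves only by the shell command python3 -m crank 'ROWS' [OPENING] [FORCE]. ROWS is JSON, a list of rows, each a list of 4 numbers: the shift along the tool's x, y, z as a fraction of full scale, then the turn about the tool's z as a fraction of full scale. In form: [[x, y, z, yaw], ...]. A call has 1 to 5 rows; each row is the pose to reach, as a shift and turn from the pose commanded when the call began, along the tool's axes at that moment; what a row does not reach only later rows make up. Full scale, the value 1, is 400 mm for a shift and 60 degrees for a turn. A row lasts 1/12 s, in which the tool goes at most 41.7 mm and 7.16 degrees, less where a joint would pass 70% of its speed; a pose out of reach is approached as far as the arm can. A call with a number of a shift or a turn outside -1 to 1 is refused whole. A call with a gripper value outside its range is refused whole. OPENING is the gripper command: -1 is shut, 1 is fully open, values between are in proportion, set as the call begins (- or left out, the last holds). The fingers move at their own pace and stop on an object; FORCE is the grip in N (left out, the last holds). Time passes only in rows, so rows that repeat a pose let the fingers close. It gives the time, the measured TCP pose, the force, the opening and the grip force at its end, in the units of the state.
- readout.get_obs(): the state, without advancing time (a new reading comes with each control period).
- imaging.camera(name): name is "scene" or "side" or "wrist"; returns a dict with "color" (400x640x3 uint8, red, green, blue), "fx", "fy", "cx", "cy" (pixels), "k1" (the pictures are not rectified: a ray, as slopes to the right and down, at radius r is drawn at 1 + k1 r^2 times it, then the intrinsics apply), "rvec" (rotation vector, rad) and "tvec" (3), from world to camera coordinates, as OpenCV has them. Camera axes: x right, y down, z forward; pixel columns grow to the right and rows downward; lengths in m; the calibration is good to about 2 mm. A picture is of the moment at which its call begins. There is no depth.
- manip.hand_in(): hands the job in; it is judged then, once.
The state is a dict: "clock": time; "joint_pos": joint angles; "joint_velocities": joint speeds; "tau": joint torques, N m; "position": TCP position; "ee_rot": TCP orientation; "ft_force": force on the tool from outside, world axes, zero at the start; "torque": the same for the moment, N m; "grip_width": opening from 0.0 (shut) to 1.0 (fully open); "grasp_force": force on a finger pad.
Only numpy, scipy, OpenCV 4.12 (cv2) and the standard library are available. Lean on these libraries where they do the work, as an engineer would, in place of code of your own. Each camera call takes 0.05 s, during which the arm holds its last target. There are 200 camera calls.

## Working session

There is one attempt and no reset: what is moved stays moved. The work goes in short steps, Python scripts to look and compute and a shell command to move; the robot and the scene stay as the last step left them, time stands still between calls to the robot, and variables do not carry over. Pictures are saved under pics/ and viewed, at most 10 in all, crops included, and the job is handed in when it is done.

```bash
mkdir -p pics
cat > h.py <<'E'
import numpy as np, cv2
from workcell import readout, imaging, manip
def cam(n): return imaging.camera(n)
def save(c,f): cv2.imwrite('pics/'+f,c['color'][:,:,::-1])
def K(c): return np.array([[c['fx'],0,c['cx']],[0,c['fy'],c['cy']],[0,0,1.]]),np.array([c['k1'],0,0,0,0.])
def ray(c,uv):
    k,d=K(c); p=cv2.undistortPoints(np.array([[uv]],float),k,d)[0,0]
    R=cv2.Rodrigues(np.array(c['rvec'],float))[0]; t=np.array(c['tvec'],float).ravel()
    return -R.T@t, R.T@np.array([p[0],p[1],1.])
def onz(c,uv,z):
    o,d=ray(c,uv); return o+d*(z-o[2])/d[2]
def proj(c,P):
    k,d=K(c); return cv2.projectPoints(np.array(P,float).reshape(-1,1,3),np.array(c['rvec'],float),np.array(c['tvec'],float),k,d)[0].reshape(-1,2)
E
python3 - <<'E'
from h import *
import pickle
for n in ['scene','side','wrist']:
    c=cam(n); save(c,n+'0.png'); pickle.dump(c,open(n+'0.pkl','wb')); print(n,ray(c,(320,200)))
print(readout.get_obs())
E
```

```text
scene (array([ 0.12226224, -0.49807654,  0.62213972]), array([ 0.44548362,  0.65656577, -0.60886548]))
side (array([ 0.46737787, -0.71290064,  0.45680709]), array([ 0.05115586,  0.89963172, -0.43400764]))
wrist (array([0.62556769, 0.06483699, 0.3718472 ]), array([ 0.01848896, -0.26651413, -0.96387873]))
{'clock': 0.15, 'joint_pos': array([-0.02261582,  0.33271021, -0.06469642,  1.46074803,  0.02161479,
        1.34991348, -0.08851951]), 'joint_velocities': array([-0.00178298, -0.00228729, -0.00159105, -0.00198146,  0.00056831,
       -0.00074026, -0.0008789 ]), 'tau': array([ 1.13752249e-03, -6.25829744e+01,  4.95374459e-02, -3.91853535e+01,
        1.63436425e-02,  7.44175835e-03, -2.63868424e-05]), 'position': array([6.24729790e-01, 3.43519468e-06, 2.47709166e-01]), 'ee_rot': array([ 7.07102049e-01,  7.07111306e-01, -4.04694861e-04, -3.59989407e-04]), 'ft_force': array([ 0.1809913 , -1.0972776 , -0.37427023]), 'torque': array([-0.0452031 ,  0.01251181,  0.02715215]), 'grasp_force': 0.0, 'grip_width': 0.9979624896204595}
```

View pics/scene0.png

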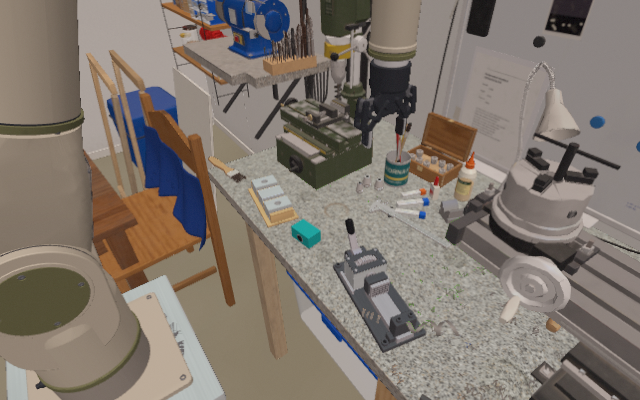

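View pics/side0.png

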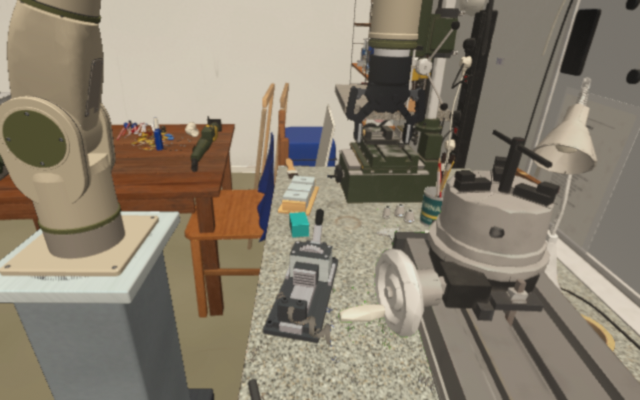

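View pics/wrist0.png

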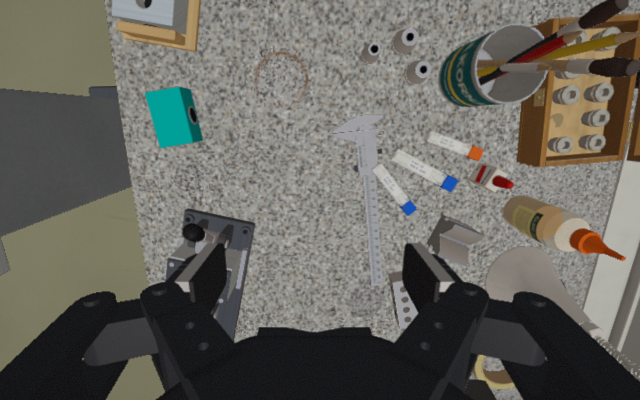

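The scene shows the rack with blocks at about (270,195), a turquoise decoy at (306,233), and the clamp at (375,290). The wrist view shows the clamp's lever knob at (193,232) and the edge of the rack at (155,20). I'll enlarge the rack and clamp.

Run:
```python
from h import *
import pickle
c=pickle.load(open('scene0.pkl','rb'))['color'][:,:,::-1]
a=cv2.resize(c[165:235,235:335],None,fx=6,fy=6,interpolation=2)[:, :560]
a=cv2.resize(c[170:230,240:310],None,fx=5.5,fy=5.5,interpolation=2)
b=cv2.resize(c[215:350,325:430],None,fx=4,fy=4,interpolation=2)
o=np.zeros((540,800,3),np.uint8); o[:330,:385]=a[:330,:385]; o[:540,385:800]=b[:540,:415]
cv2.imwrite('pics/crop1.png',o)
```

```text
(no output)
```

View pics/crop1.png

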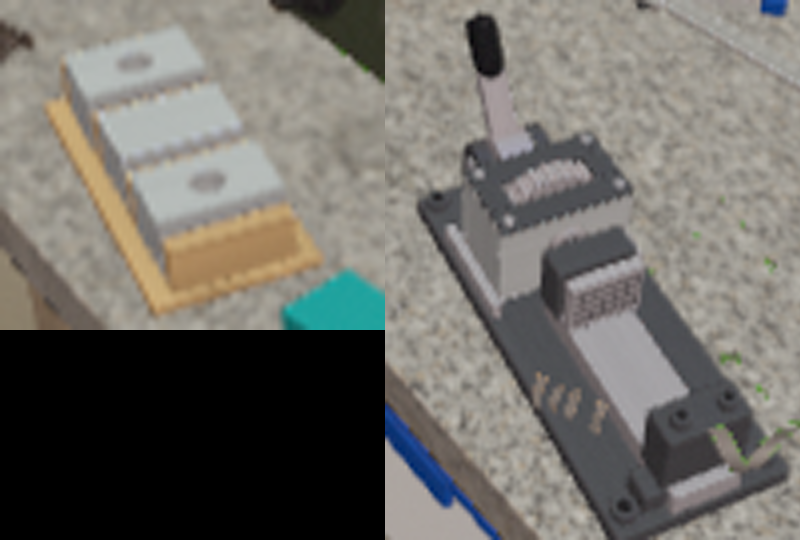

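Crop: three metallic candidates with their full-image tops: far (264,182) drilled hole, middle (270,193) plain, near (278,203) drilled hole; turquoise at (306,233) is the decoy. The middle block is the undrilled one. The clamp's thumbwheel is at (365,260), the lever knob at (350,227), and the fixed jaw at (400,320).

Run:
```python
from h import *
import pickle
c=pickle.load(open('scene0.pkl','rb'))
np.set_printoptions(precision=4,suppress=True)
A=lambda u,v:(240+u/5.5-.5,170+v/5.5-.5)
B=lambda u,v:(325+(u-385)/4-.5,215+v/4-.5)
print('rack');r=[onz(c,A(*p),0.004) for p in [(47,105),(157,310),(320,262)]];print(np.array(r))
b=np.array([onz(c,A(*p),0.042) for p in [(95,112),(215,85),(243,128),(128,168)]]);print(b,b.mean(0))
for p in [(134,62),(207,182)]:print('hole',onz(c,A(*p),.042))
f=np.array([onz(c,B(*p),0.012) for p in [(420,198),(610,538),(787,472)]]);print('fix',f)
d=f[0]-f[1];print(np.degrees(np.arctan2(d[1],d[0])),np.linalg.norm(d),np.linalg.norm(f[1]-f[2]))
m=(f[0]+f[2])/2;print('mid',m)
for q in [(473,155),(540,122),(632,185),(502,237)]:print('cover',onz(c,B(*q),.068))
print('wheel',onz(c,B(548,178),.073))
print('edge fj',onz(c,B(648,420),.062),onz(c,B(708,385),.062))
```

```text
rack
[[0.4401 0.3353 0.004 ]
 [0.4082 0.1591 0.004 ]
 [0.4865 0.1434 0.004 ]]
[[0.4368 0.2647 0.042 ]
 [0.4951 0.2495 0.042 ]
 [0.4878 0.2103 0.042 ]
 [0.4284 0.2153 0.042 ]] [0.462 0.235 0.042]
hole [0.4725 0.2913 0.042 ]
hole [0.4528 0.1839 0.042 ]
fix [[ 0.4589 -0.0473  0.012 ]
 [ 0.4057 -0.2597  0.012 ]
 [ 0.4936 -0.2833  0.012 ]]
75.93148967448657 0.21905732697456592 0.09104250934511945
mid [ 0.4762 -0.1653  0.012 ]
cover [ 0.4678 -0.0809  0.068 ]
cover [ 0.5113 -0.083   0.068 ]
cover [ 0.5193 -0.1449  0.068 ]
cover [ 0.4449 -0.1327  0.068 ]
wheel [ 0.4851 -0.1196  0.073 ]
edge fj [ 0.4336 -0.2476  0.062 ] [ 0.4677 -0.2501  0.062 ]
```

```bash
python3 -m crank '[[0.1,-0.07,0.02,0.06],[0.2,-0.14,0.05,0.12],[0.3,-0.2,0.08,0.173],[0.39,-0.27,0.1,0.173],[0.48,-0.33,0.1,0.173]]' 1 40
python3 -m crank '[[0.13,-0.055,0,0],[0.13,-0.055,0,0],[0.13,-0.055,0,0],[0.13,-0.055,0,0]]'
python3 - <<'E'
from h import *
import pickle
print(readout.get_obs()['position'])
c=cam('wrist'); save(c,'w1.png'); pickle.dump(c,open('w1.pkl','wb'))
E
```

```text
clock: 0.57
position: [0.5073, 0.1694, 0.2091]
ee_rot: [0.768, 0.64, -0.001, -0.0]
ft_force: [0.5, 1.1, 0.4]
grip_width: 1.0
grasp_force: 0.0
clock: 0.9
position: [0.4965, 0.2244, 0.2103]
ee_rot: [0.767, 0.641, -0.0, -0.0]
ft_force: [0.4, -1.2, 0.6]
grip_width: 1.003
grasp_force: 0.0
[0.49647447 0.22439077 0.21030735]
```

View pics/w1.png

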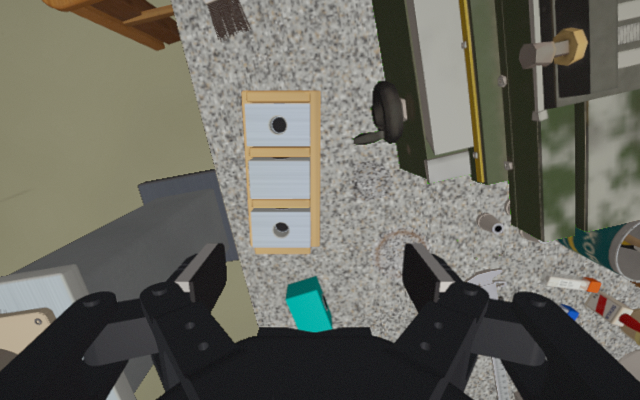

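The wrist view shows the rack upright with drilled blocks at (279,125) and (281,230). The plain block is at about (280,180), which confirms the middle slot.

Run:
```python
from h import *
import pickle
np.set_printoptions(precision=4,suppress=True)
c=pickle.load(open('w1.pkl','rb')); g=cv2.cvtColor(c['color'],cv2.COLOR_RGB2HSV)
m=((g[...,1]<60)&(g[...,2]>150)).astype(np.uint8); m[:, :240]=0; m[:,325:]=0;m[:90]=0;m[255:]=0
m=cv2.morphologyEx(m,cv2.MORPH_OPEN,np.ones((5,5)))
n,l,s,ce=cv2.connectedComponentsWithStats(m)
for i in range(1,n):
    if s[i,4]>800:
        P=onz(c,ce[i],.042); bx=cv2.boxPoints(cv2.minAreaRect(np.argwhere(l==i)[:,::-1].astype(np.float32)))
        W=np.array([onz(c,b,.042)[:2] for b in bx]); e=np.diff(np.vstack([W,W[:1]]),axis=0)
        print(s[i],ce[i],P,W.mean(0),np.linalg.norm(e,axis=1),np.degrees(np.arctan2(e[:,1],e[:,0])))
a,b=onz(c,(279,125),.042),onz(c,(281,230),.042);print(a,b,(a+b)/2,np.degrees(np.arctan2(*(a-b)[:2])))
o=readout.get_obs();print(o['position'],o['ee_rot'])
```

```text
[ 245  103   66   44 2574] [277.6041 123.9254] [0.4733 0.2893 0.042 ] [0.473  0.2885] [0.0615 0.0402 0.0636 0.0404] [ -10.3263 -100.3869  169.7383   76.5075]
[ 248  161   62   38 2321] [278.9556 179.3731] [0.4634 0.236  0.042 ] [0.4628 0.2356] [0.0381 0.0605 0.0379 0.0625] [  76.5089  -10.237  -100.4454  169.8213]
[ 247  212   64   43 2011] [279.8493 230.0055] [0.4531 0.1826 0.042 ] [0.4508 0.179 ] [0.0654 0.0476 0.0681 0.0478] [ -10.1556 -100.4035  169.9177   76.326 ]
[0.4745 0.2881 0.042 ] [0.4543 0.1824 0.042 ] [0.4644 0.2352 0.042 ] 10.817983734360848
[0.4971 0.223  0.2103] [ 0.7682  0.6402 -0.0002  0.0002]
```

```bash
python3 -m crank '[[0.017,-0.087,0.05,0],[0.017,-0.087,0.14,0],[0.017,-0.087,0.23,0],[0.017,-0.087,0.25,0],[0.017,-0.087,0.25,0]]'
python3 -m crank '[[0,0,0,0],[0,0,0,0]]'
python3 -c "
from h import *
o=readout.get_obs();print(o['position'],o['ee_rot'])"
```

```text
clock: 1.37
position: [0.4631, 0.2344, 0.1084]
ee_rot: [0.769, 0.639, -0.003, -0.0]
ft_force: [0.1, -0.2, 0.4]
grip_width: 1.004
grasp_force: 0.0
clock: 1.53
position: [0.4655, 0.2367, 0.1126]
ee_rot: [0.769, 0.64, 0.001, 0.0]
ft_force: [0.1, 0.1, 2.2]
grip_width: 0.996
grasp_force: 0.0
[0.46553188 0.23665287 0.11264704] [7.68570672e-01 6.39763158e-01 1.44734171e-03 3.59266311e-04]
```

```bash
python3 -m crank '[[0,-0.004,0.09,0],[0,-0.004,0.17,0],[0,-0.004,0.206,0],[0,-0.004,0.206,0]]'
python3 -m crank '[[0,0,0,0],[0,0,0,0],[0,0,0,0],[0,0,0,0],[0,0,0,0]]' -1 50
python3 -m crank '[[0,0,0,0],[0,0,0,0],[0,0,0,0]]'
```

```text
clock: 1.87
position: [0.4618, 0.2361, 0.0267]
ee_rot: [0.768, 0.64, -0.001, -0.0]
ft_force: [0.5, -0.3, 0.2]
grip_width: 1.001
grasp_force: 0.0
clock: 2.28
position: [0.464, 0.2377, 0.0306]
ee_rot: [0.768, 0.64, 0.002, 0.001]
ft_force: [-0.6, -0.7, 8.5]
grip_width: 0.719
grasp_force: 55.9
clock: 2.53
position: [0.4641, 0.2377, 0.0306]
ee_rot: [0.768, 0.64, 0.002, 0.0]
ft_force: [-1.0, -0.6, 8.0]
grip_width: 0.716
grasp_force: 55.9
```

```bash
python3 -m crank '[[0,0,-0.05,0],[0,0,-0.13,0],[0,0,-0.2,0],[0,0,-0.2,0]]'
python3 -m crank '[[-0.06,0.08,0,-0.11],[-0.125,0.16,0,-0.22],[-0.19,0.24,0,-0.33],[-0.25,0.32,0,-0.44],[-0.313,0.403,0,-0.55]]'
python3 -m crank '[[0,0,0,-0.11],[0,0,0,-0.22],[0,0,0,-0.33],[0,0,0,-0.44],[0,0,0,-0.54]]'
python3 -m crank '[[0,0,0,-0.11],[0,0,0,-0.22],[0,0,0,-0.32],[0,0,0,-0.348],[0,0,0,-0.348]]'
python3 -m crank '[[0,0,0,0],[0,0,0,0]]'
```

```text
clock: 2.87
position: [0.4654, 0.2387, 0.1148]
ee_rot: [0.768, 0.64, 0.005, 0.001]
ft_force: [1.4, 0.5, -2.9]
grip_width: 0.718
grasp_force: 57.1
clock: 3.28
position: [0.5979, 0.0847, 0.1088]
ee_rot: [0.552, 0.834, 0.0, 0.0]
ft_force: [0.2, 0.6, -3.1]
grip_width: 0.716
grasp_force: 56.9
clock: 3.7
position: [0.5969, 0.0863, 0.1085]
ee_rot: [0.298, 0.955, 0.0, 0.0]
ft_force: [-0.3, -0.2, -3.7]
grip_width: 0.72
grasp_force: 56.9
clock: 4.12
position: [0.5969, 0.0862, 0.1085]
ee_rot: [0.122, 0.993, 0.0, 0.0]
ft_force: [-0.2, 0.5, -2.7]
grip_width: 0.714
grasp_force: 56.9
clock: 4.28
position: [0.5968, 0.0863, 0.1083]
ee_rot: [0.124, 0.992, 0.0, 0.0]
ft_force: [0.1, 0.7, -3.1]
grip_width: 0.715
grasp_force: 56.9
```

```bash
python3 -m crank '[[0,0,0.08,0],[0,0,0.15,0],[0,0,0.19,0],[0,0,0.205,0],[0,0,0.205,0]]'
python3 -m crank '[[0,0,0.003,0],[0,0,0.006,0],[0,0,0.008,0],[0,0,0.008,0]]'
```

```text
clock: 4.7
position: [0.5959, 0.0863, 0.0248]
ee_rot: [0.123, 0.992, -0.0, -0.001]
ft_force: [0.4, 0.5, -1.8]
grip_width: 0.718
grasp_force: 56.9
clock: 5.03
position: [0.5973, 0.0864, 0.0238]
ee_rot: [0.123, 0.992, 0.0, 0.001]
ft_force: [-0.4, -0.3, -3.1]
grip_width: 0.717
grasp_force: 56.9
```

```bash
python3 -m crank '[[0,0,0.002,0],[0,0,0.004,0],[0,0,0.004,0]]'
```

```text
clock: 5.28
position: [0.5973, 0.0864, 0.0227]
ee_rot: [0.123, 0.992, 0.0, 0.001]
ft_force: [-3.9, -1.2, 9.3]
grip_width: 0.716
grasp_force: 58.1
```

```bash
python3 -m crank '[[0,0,0,0],[0,0,0,0],[0,0,0,0],[0,0,0,0]]' 1
python3 -m crank '[[0,0,-0.08,0],[0,0,-0.17,0],[0,0,-0.25,0],[0,0,-0.35,0.11],[0,0,-0.4,0.22]]'
python3 -m crank '[[0,0,0,0.11],[0,0,0,0.22],[0,0,0,0.33],[0,0,0,0.44],[0,0,0,0.54]]'
python3 -m crank '[[0,0,0,0.11],[0,0,0,0.22],[0,0,0,0.33],[0,0,0,0.44],[0,0,0,0.54]]'
python3 -m crank '[[0,0,0,0.11],[0,0,0,0.198],[0,0,0,0.198],[0,0,0,0.198]]'
python3 - <<'E'
from h import *
import pickle
o=readout.get_obs();print(o['position'],o['ee_rot'],o['joint_pos'])
c=cam('wrist'); save(c,'w2.png'); pickle.dump(c,open('w2.pkl','wb'))
E
```

```text
clock: 5.62
position: [0.5969, 0.0864, 0.0214]
ee_rot: [0.123, 0.992, 0.0, 0.0]
ft_force: [-0.3, 0.6, 0.8]
grip_width: 0.999
grasp_force: 0.0
clock: 6.03
position: [0.5981, 0.0868, 0.1863]
ee_rot: [0.238, 0.971, 0.001, 0.002]
ft_force: [0.4, -0.4, 0.1]
grip_width: 1.0
grasp_force: 0.0
clock: 6.45
position: [0.5968, 0.0864, 0.1813]
ee_rot: [0.5, 0.866, 0.0, 0.0]
ft_force: [-0.2, -0.0, 0.1]
grip_width: 1.002
grasp_force: 0.0
clock: 6.87
position: [0.5967, 0.0865, 0.1813]
ee_rot: [0.722, 0.692, 0.0, -0.0]
ft_force: [0.0, -0.6, -0.2]
grip_width: 1.001
grasp_force: 0.0
clock: 7.2
position: [0.5967, 0.0865, 0.1813]
ee_rot: [0.787, 0.617, -0.0, 0.0]
ft_force: [0.6, -0.3, -0.0]
grip_width: 1.0
grasp_force: 0.0
[0.59672831 0.08654445 0.18129607] [ 7.86894641e-01  6.17087370e-01 -8.29628106e-06  3.71464975e-05] [-0.11081787  0.33194358 -0.13410548  1.60471576  0.0467009   1.20804854
 -0.49498911]
```

View pics/w2.png

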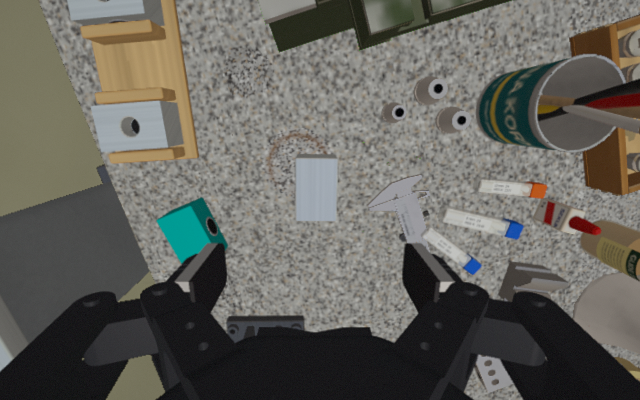

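The plain block lies flat at (316,188) and its sides line up with the fingers. The caliper tip at (368,203) is close, so I'll approach with a narrower opening.

Run:
```python
from h import *
import pickle
np.set_printoptions(precision=4,suppress=True)
c=pickle.load(open('w2.pkl','rb')); g=cv2.cvtColor(c['color'],cv2.COLOR_RGB2HSV)
m=((g[...,0]>98)&(g[...,0]<125)&(g[...,1]>15)&(g[...,1]<80)&(g[...,2]>130)).astype(np.uint8); 
q=np.zeros_like(m);q[140:235,285:350]=m[140:235,285:350];m=cv2.morphologyEx(q,cv2.MORPH_OPEN,np.ones((5,5)))
ys,xs=np.nonzero(m); print(xs.min(),xs.max(),ys.min(),ys.max(),len(xs))
r=cv2.minAreaRect(np.c_[xs,ys].astype(np.float32));W=np.array([onz(c,b,.034)[:2] for b in cv2.boxPoints(r)])
print(r,W,W.mean(0),np.linalg.norm(np.diff(W,axis=0),axis=1))
e=W[1]-W[0];print(np.degrees(np.arctan2(e[1],e[0])))
d=W.mean(0)-np.array([.5967,.0865]);a=np.radians(14.1)
print('tool x,y',d@[np.sin(a),np.cos(a)]/.4,d@[np.cos(a),-np.sin(a)]/.4)
print('caliper',onz(c,(368,203),.003))
```

```text
296 336 159 220 2450
((316.0, 189.5), (61.0, 40.0), 90.0) [[0.5884 0.1184]
 [0.624  0.1097]
 [0.6111 0.0519]
 [0.5734 0.0611]] [0.5992 0.0853] [0.0367 0.0591 0.0388]
-13.726345673439225
tool x,y -0.0014368521375932597 0.006875909015340116
caliper [0.6481 0.0514 0.003 ]
```

```bash
python3 -m crank '[[0,0.004,0,0],[0,0.004,0.05,0],[0,0.004,0.15,0],[0,0.004,0.25,0],[0,0.004,0.3,0]]' 0.45
python3 -m crank '[[0,0,0.04,0],[0,0,0.088,0],[0,0,0.088,0],[0,0,0.088,0]]'
python3 -m crank '[[0,0,0,0],[0,0,0,0],[0,0,0,0],[0,0,0,0],[0,0,0,0]]' -1 50
python3 -m crank '[[0,0,-0.08,0],[0,0,-0.17,0],[0,0,-0.25,0],[0,0,-0.25,0],[0,0,-0.25,0]]'
```

```text
clock: 7.67
position: [0.5962, 0.0855, 0.0569]
ee_rot: [0.787, 0.617, -0.002, -0.001]
ft_force: [-1.0, 0.7, -0.6]
grip_width: 0.722
grasp_force: 0.0
clock: 8.0
position: [0.5978, 0.0858, 0.0256]
ee_rot: [0.788, 0.616, -0.001, -0.0]
ft_force: [1.1, 0.2, 0.2]
grip_width: 0.724
grasp_force: 0.0
clock: 8.42
position: [0.5995, 0.0862, 0.0279]
ee_rot: [0.788, 0.616, 0.001, 0.001]
ft_force: [-0.5, -0.3, 6.4]
grip_width: 0.459
grasp_force: 52.6
clock: 8.83
position: [0.5994, 0.0862, 0.1284]
ee_rot: [0.788, 0.616, 0.002, 0.001]
ft_force: [-0.6, -0.4, -3.5]
grip_width: 0.455
grasp_force: 52.2
```

```bash
python3 -m crank '[[-0.05,-0.02,-0.08,0],[-0.12,-0.04,-0.14,0],[-0.21,-0.06,-0.19,0],[-0.3,-0.08,-0.225,0],[-0.4,-0.1,-0.225,0]]'
python3 -m crank '[[-0.1,-0.01,0,0],[-0.2,-0.02,0,0],[-0.3,-0.035,0,0],[-0.39,-0.045,0,0],[-0.418,-0.045,0,0]]'
python3 -m crank '[[0,0,0,0],[0,0,0,0]]'
python3 - <<'E'
from h import *
import pickle
o=readout.get_obs();print(o['position'],o['ee_rot'])
c=cam('wrist'); save(c,'w3.png'); pickle.dump(c,open('w3.pkl','wb'))
E
```

```text
clock: 9.25
position: [0.5207, -0.0601, 0.2178]
ee_rot: [0.787, 0.616, 0.001, 0.001]
ft_force: [1.1, -0.5, -2.5]
grip_width: 0.456
grasp_force: 52.4
clock: 9.67
position: [0.4591, -0.2232, 0.2146]
ee_rot: [0.79, 0.613, -0.002, -0.001]
ft_force: [-0.5, -0.7, -3.1]
grip_width: 0.457
grasp_force: 52.2
clock: 9.83
position: [0.4622, -0.2176, 0.2147]
ee_rot: [0.788, 0.615, -0.001, -0.001]
ft_force: [1.3, 1.2, -4.1]
grip_width: 0.458
grasp_force: 52.2
[ 0.46216269 -0.21758696  0.21474544] [ 7.88367827e-01  6.15203085e-01 -5.52000937e-04 -1.01405823e-03]
```

View pics/w3.png

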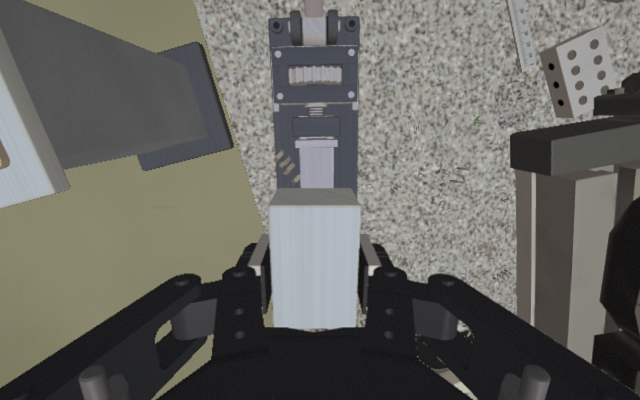

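The wrist view shows the held block at (315,260). The clamp lies straight ahead: bed bar at (317,165), pad at (316,143), thumbwheel at (315,75), cover corners at about (273,47) to (358,103), and the lever at the top edge.

Run:
```python
from h import *
import pickle
np.set_printoptions(precision=4,suppress=True)
c=pickle.load(open('w3.pkl','rb')); s=pickle.load(open('scene0.pkl','rb'))
a=np.radians(14.1);ex=np.array([np.sin(a),np.cos(a)]);ey=np.array([-np.cos(a),np.sin(a)])
T=np.array([.4622,-.2176])
def rep(n,uv,z,cc=c):
    P=onz(cc,uv,z)[:2];print(n,P,'clampx,y rel TCP mm',1000*(P-T)@ex,1000*(P-T)@ey)
for p in [(272,46),(359,46),(359,103),(273,103)]:rep('cover',p,.068)
rep('wheel',(315,75),.074)
for p in [(300,180),(333,180),(299,152),(333,152)]:rep('bed',p,.026)
for p in [(296,140),(337,140)]:rep('pad top',p,.061)
for p in [(274,112),(357,112),(274,170),(358,170)]:rep('base',p,.012)
B=lambda u,v:(325+(u-385)/4-.5,215+v/4-.5)
rep('fixjaw scene',B(648,420),.062,s);rep('fixjaw scene',B(708,385),.062,s);rep('wheel s',B(548,178),.074,s)
for p in [(420,198),(787,472),(610,538)]:rep('base s',B(*p),.012,s)
# blobs check edges
g=cv2.cvtColor(c['color'],cv2.COLOR_RGB2GRAY);print(g[75,262:370].tolist());print(g[36:115,300].tolist())
rows=[(r,[int(np.argmin(np.diff(g[r,262:290].astype(int))))+262,int(np.argmax(np.diff(g[r,345:370].astype(int))))+345]) for r in (60,70,80,90)];print(rows)
```

```text
cover [ 0.4585 -0.0888] clampx,y rel TCP mm 124.05891244990272 34.95011299202927
cover [ 0.5293 -0.1065] clampx,y rel TCP mm 124.14159793376835 -37.992099782621885
cover [ 0.5198 -0.1514] clampx,y rel TCP mm 78.26264464616874 -39.70783169099372
cover [ 0.4468 -0.1332] clampx,y rel TCP mm 78.14028906726806 35.53398778671729
wheel [ 0.4878 -0.1206] clampx,y rel TCP mm 100.34441092015236 -1.1711820546061535
bed [ 0.4481 -0.2132] clampx,y rel TCP mm 0.8666058200936625 14.736624137243302
bed [ 0.4826 -0.2217] clampx,y rel TCP mm 0.9484230610053918 -20.800077804319788
bed [ 0.4547 -0.1839] clampx,y rel TCP mm 30.866106163001163 15.475290727985504
bed [ 0.4894 -0.1925] clampx,y rel TCP mm 30.939091405975375 -20.26177647978694
pad top [ 0.4576 -0.1693] clampx,y rel TCP mm 45.72380881430748 16.258752146158063
pad top [ 0.4943 -0.1785] clampx,y rel TCP mm 45.79795263425083 -21.635502071633393
base [ 0.4386 -0.1378] clampx,y rel TCP mm 71.67645017204563 42.35970494987378
base [ 0.5242 -0.1591] clampx,y rel TCP mm 71.82397838786419 -45.88327663248231
base [ 0.4214 -0.1978] clampx,y rel TCP mm 9.
[... 843 characters left out ...]
, 162, 164, 152, 147, 162, 162, 165, 165, 164, 163, 161, 152, 152, 161, 162, 157, 158, 161, 161, 163, 159, 159, 161, 160, 159, 157, 157, 156, 159, 161, 160, 156, 122, 81, 74, 77, 76, 77, 76, 76, 78, 79, 79, 79, 80, 79, 78, 77, 95, 123, 166, 174, 170, 166, 166, 167, 166, 161, 154, 153, 150]
[63, 60, 57, 56, 53, 48, 47, 45, 48, 57, 116, 83, 73, 75, 75, 76, 76, 77, 77, 79, 78, 78, 77, 76, 77, 80, 78, 79, 67, 63, 80, 98, 137, 159, 160, 160, 160, 159, 160, 161, 161, 161, 161, 160, 156, 131, 103, 101, 101, 88, 78, 76, 75, 77, 76, 77, 78, 78, 78, 78, 79, 76, 78, 77, 78, 78, 81, 113, 106, 84, 78, 78, 78, 78, 79, 78, 78, 78, 78]
[(60, [269, 357]), (70, [270, 358]), (80, [272, 358]), (90, [271, 358])]
```

```bash
python3 -m crank '[[0.006,0.006,0,-0.012],[0.006,0.006,0.05,-0.012],[0.006,0.006,0.14,-0.012],[0.006,0.006,0.22,-0.012],[0.006,0.006,0.3,-0.012]]'
python3 -m crank '[[0,0,0.05,0],[0,0,0.075,0],[0,0,0.085,0],[0,0,0.085,0],[0,0,0.085,0]]'
python3 -c "
from h import *
o=readout.get_obs();print(o['position'],o['ee_rot'])
c=cam('scene');s=cam('side')
a=cv2.resize(c['color'][230:350,320:440,::-1],None,fx=4,fy=4,interpolation=2);b=cv2.resize(s['color'][200:340,260:340,::-1],None,fx=3.4,fy=3.4,interpolation=2)
o=np.zeros((480,760,3),np.uint8);o[:,:480]=a;o[:b.shape[0],480:480+b.shape[1]]=b;cv2.imwrite('pics/c4.png',o)"
```

```text
clock: 10.3
position: [0.4665, -0.214, 0.0946]
ee_rot: [0.783, 0.622, 0.0, 0.0]
ft_force: [0.4, 0.0, -2.9]
grip_width: 0.457
grasp_force: 52.3
clock: 10.72
position: [0.467, -0.2156, 0.0633]
ee_rot: [0.784, 0.621, 0.001, 0.001]
ft_force: [-0.2, -1.3, -2.3]
grip_width: 0.454
grasp_force: 52.1
[ 0.46697178 -0.21563668  0.06330366] [7.83786502e-01 6.21029691e-01 5.60393324e-04 7.26808595e-04]
```

View pics/c4.png

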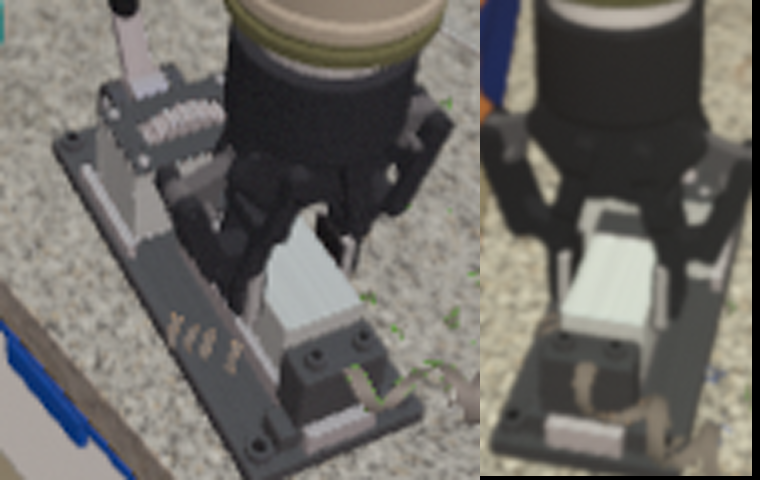

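Run:
```python
from h import *
import pickle
np.set_printoptions(precision=4,suppress=True)
s=pickle.load(open('side0.pkl','rb'));c=pickle.load(open('scene0.pkl','rb'))
a=np.radians(13.4);ex=np.array([np.sin(a),np.cos(a)]);ey=np.array([-np.cos(a),np.sin(a)])
T=np.array([.4670,-.2156])
S=lambda u,v:(260+(u-480)/3.4-.5,200+v/3.4-.5)
C=lambda u,v:(320+u/4-.5,230+v/4-.5)
def rep(n,uv,z,cc):
    P=onz(cc,uv,z)[:2];print(n,P,1000*(P-T)@ex,1000*(P-T)@ey)
for p in [(565,343),(618,345)]:rep('screw side',S(*p),.063,s)
for p in [(315,357),(364,340)]:rep('screw scene',C(*p),.063,c)
for p in [(562,313),(648,323)]:rep('block front top side',S(*p),.0694,s)
for p in [(292,335),(361,303)]:rep('block front top scene',C(*p),.0694,c)
for p in [(283,350),(380,325)]:rep('jaw face top scene',C(*p),.062,c)
for p in [(490,450),(690,470)]:rep('base side',S(*p),.012,s)
```

```text
screw side [ 0.4436 -0.2574] -46.11596558562278 13.073486563294006
screw side [ 0.4678 -0.2587] -41.74725198380507 -10.813100622722246
screw scene [ 0.4454 -0.2551] -43.48010211898387 11.885741716851093
screw scene [ 0.4689 -0.2616] -44.29679007067691 -12.50659573821818
block front top side [ 0.4417 -0.2442] -33.69658865658222 17.994226629160426
block front top side [ 0.4816 -0.2511] -31.14819004771146 -22.38488768471263
block front top scene [ 0.4415 -0.2439] -33.4600655413118 18.24901600162365
block front top scene [ 0.478  -0.2498] -30.737985071819377 -18.614167414563543
jaw face top scene [ 0.4372 -0.2438] -34.38922217029053 22.475646945182525
jaw face top scene [ 0.481  -0.2598] -39.780303813085325 -23.842320497399133
base side [ 0.409  -0.2721] -68.35941701474007 43.34439181948713
base side [ 0.5014 -0.2844] -58.922451226058215 -49.407971904422766
```

The crop shows the block hovering between the jaws, about 5 mm off the fixed jaw and 1.5 mm to the clamp's −y side. I'll correct that and lower it.

```bash
python3 -m crank '[[0,-0.004,0.005,0],[0,-0.004,0.01,0],[0,-0.004,0.015,0],[0,-0.004,0.019,0],[0,-0.004,0.019,0]]'
python3 -m crank '[[0,0,0.002,0],[0,0,0.004,0],[0,0,0.004,0]]'
```

```text
clock: 11.23
position: [0.4641, -0.2153, 0.0542]
ee_rot: [0.784, 0.621, -0.0, -0.0]
ft_force: [-0.2, -0.0, -3.0]
grip_width: 0.458
grasp_force: 52.1
clock: 11.48
position: [0.4644, -0.2154, 0.0538]
ee_rot: [0.784, 0.621, 0.0, -0.0]
ft_force: [-6.4, 2.8, 11.4]
grip_width: 0.457
grasp_force: 53.8
```

```bash
python3 -m crank '[[0,0,0,0],[0,0,0,0],[0,0,0,0]]' 0.45
python3 -m crank '[[0,0,-0.04,0],[0,0,-0.1,0],[0,0,-0.19,0],[0,0,-0.28,0],[0,0,-0.36,0]]'
python3 -m crank '[[0.05,0.01,0,0],[0.14,0.025,0.02,0],[0.22,0.032,0.04,0],[0.245,0.032,0.06,0],[0.245,0.032,0.08,0]]' -1
python3 -m crank '[[0,0,0.05,0],[0,0,0.1,0],[0,0,0.13,0],[0,0,0.15,0],[0,0,0.15,0]]'
python3 -c "
from h import *
o=readout.get_obs();print(o['position'],o['ee_rot'],o['joint_pos'])"
```

```text
clock: 11.73
position: [0.4647, -0.2154, 0.0531]
ee_rot: [0.784, 0.621, 0.0, 0.0]
ft_force: [0.6, -0.3, 0.9]
grip_width: 0.721
grasp_force: 0.0
clock: 12.15
position: [0.4644, -0.2154, 0.1991]
ee_rot: [0.784, 0.621, 0.0, 0.0]
ft_force: [0.5, -0.1, -0.7]
grip_width: 0.725
grasp_force: 0.0
clock: 12.57
position: [0.5002, -0.1195, 0.1645]
ee_rot: [0.782, 0.623, 0.001, -0.0]
ft_force: [-0.0, -0.1, -0.8]
grip_width: 0.016
grasp_force: 0.0
clock: 12.98
position: [0.498, -0.1238, 0.1032]
ee_rot: [0.784, 0.62, -0.001, -0.001]
ft_force: [-0.3, -0.3, -0.0]
grip_width: 0.006
grasp_force: 0.0
[ 0.49801773 -0.12378463  0.10319344] [ 0.7843926   0.62026306 -0.00107135 -0.00091685] [ 1.56401454e-01  2.26147710e-01 -2.29609408e-03  1.91859410e+00
  9.97951663e-04  9.99653100e-01 -7.90162585e-02]
```

```bash
python3 -m crank '[[0.002,0,0.015,0],[0.002,0,0.027,0],[0.002,0,0.027,0],[0.002,0,0.027,0]]'
python3 -m crank '[[0,0,0.002,0],[0,0,0.004,0],[0,0,0.004,0]]'
```

```text
clock: 13.32
position: [0.4996, -0.1222, 0.0943]
ee_rot: [0.784, 0.621, 0.0, 0.0]
ft_force: [0.4, 0.4, -0.2]
grip_width: 0.001
grasp_force: 0.0
clock: 13.57
position: [0.4996, -0.1221, 0.0927]
ee_rot: [0.784, 0.621, 0.0, 0.0]
ft_force: [1.0, -1.0, 0.2]
grip_width: -0.006
grasp_force: 0.0
```

```bash
for i in 1; do python3 -m crank '[[0,0,0.001,0],[0,0,0.002,0],[0,0,0.002,0]]'
python3 -m crank '[[0,0,0.001,0],[0,0,0.002,0],[0,0,0.002,0]]'; done | grep -E 'pos|force'
```

```text
position: [0.4995, -0.1221, 0.0917]
ft_force: [-0.8, 0.0, 0.3]
grasp_force: 0.0
position: [0.4996, -0.1221, 0.0912]
ft_force: [-1.5, 0.5, 3.5]
grasp_force: 1.7
```

```bash
python3 -m crank '[[0,0,0.001,0],[0,0,0.001,0]]' | grep -E 'pos|ft_force'
python3 -m crank '[[0,-0.005,0.001,0],[0,-0.01,0.001,0],[0,-0.015,0.001,0],[0,-0.015,0.001,0]]'| grep -E 'pos|ft_force'
```

```text
position: [0.4998, -0.1222, 0.091]
ft_force: [-0.3, -0.6, 5.0]
position: [0.4954, -0.1212, 0.0916]
ft_force: [3.2, -1.1, 7.2]
```

```bash
python3 -m crank '[[0,-0.008,0,0],[0,-0.016,0,0],[0,-0.024,0,0],[0,-0.032,0,0],[0,-0.032,0,0]]'| grep -E 'pos|ft_force'
python3 -m crank '[[0,-0.005,0,0],[0,-0.01,0,0],[0,-0.016,0,0],[0,-0.016,0,0]]'| grep -E 'pos|ft_force'
python3 - <<'E'
from h import *
import pickle
s=cam('scene'); pickle.dump(s,open('s6.pkl','wb')); d=cam('side'); pickle.dump(d,open('d6.pkl','wb'))
E
```

```text
position: [0.4826, -0.1182, 0.0916]
ft_force: [0.6, -1.2, 9.7]
position: [0.4753, -0.1164, 0.0906]
ft_force: [1.3, -0.2, 6.0]
```

```bash
python3 -m crank '[[0,0,-0.08,0],[-0.05,0.03,-0.16,0],[-0.14,0.03,-0.22,0],[-0.22,0.03,-0.27,0],[-0.247,0.03,-0.27,0]]'| grep -E 'pos|ft_force'
python3 -m crank '[[0,0,0,0],[0,0,0,0]]'| grep -E 'pos|ft_force'
cat > prof.py <<'E'
from h import *
import pickle,sys
def prof(c,x0,x1,y,z,O,a,step=.0005,w=5):
    ex=np.array([np.sin(a),np.cos(a)]);ey=np.array([-np.cos(a),np.sin(a)])
    g=cv2.cvtColor(c['color'],cv2.COLOR_RGB2GRAY).astype(np.float32);xs=np.arange(x0,x1,step);out=[]
    P=[[np.r_[O+x*ex+(y+k*.001)*ey,z] for k in range(-w,w+1)] for x in xs]
    uv=proj(c,np.array(P).reshape(-1,3)).astype(np.float32)
    v=cv2.remap(g,uv[:,:1].copy(),uv[:,1:].copy(),1).reshape(len(xs),-1).mean(1)
    return xs,v
O=np.array([.4886,-.1200]); A=np.radians(13.4); O=O-.05*np.array([np.sin(A),np.cos(A)])  # clamp origin est.
def edges(c,x0,x1,y,z,th=8):
    xs,v=prof(c,x0,x1,y,z,O,A); d=np.gradient(cv2.GaussianBlur(v.reshape(1,-1),(5,1),0).ravel())
    return [(round(1000*xs[i],1),round(float(d[i]),1)) for i in range(1,len(d)-1) if abs(d[i])>th and abs(d[i])>=abs(d[i-1]) and abs(d[i])>abs(d[i+1])]
E
python3 - <<'E'
from prof import *
c=cam('wrist'); save(c,'w7.png'); pickle.dump(c,open('w7.pkl','wb'))
w3=pickle.load(open('w3.pkl','rb'))
for n,q in (('w3',w3),('w7',c)):
  print(n,'z.062',edges(q,-.03,.03,0,.062,4)); print(' side strip y=18',edges(q,-.03,.03,.017,.062,4)); print(' cover',edges(q,.02,.08,.028,.068,4))
E
```

```text
position: [0.4636, -0.2208, 0.202]
ft_force: [0.0, -0.8, -0.4]
position: [0.4634, -0.215, 0.1972]
ft_force: [0.1, 0.8, -0.1]
w3 z.062 [(np.float64(-5.0), -16.7), (np.float64(-3.0), 9.8), (np.float64(-1.5), -17.9), (np.float64(15.5), 6.3), (np.float64(17.5), 9.9), (np.float64(18.5), -4.1), (np.float64(20.0), 6.9), (np.float64(21.0), -5.9), (np.float64(22.0), 4.6), (np.float64(23.5), -5.6), (np.float64(25.0), 13.5), (np.float64(28.0), -19.2)]
 side strip y=18 [(np.float64(-12.0), 9.3), (np.float64(-5.5), -11.5), (np.float64(-2.0), -10.0), (np.float64(15.5), 7.2), (np.float64(17.0), -5.4), (np.float64(26.0), 8.4), (np.float64(28.0), -9.7)]
 cover [(np.float64(26.0), 7.5), (np.float64(28.0), -9.4), (np.float64(31.0), 7.2), (np.float64(36.0), -8.1), (np.float64(65.0), 7.2), (np.float64(70.0), -7.7), (np.float64(72.0), 6.0), (np.float64(74.0), -5.1)]
w7 z.062 [(np.float64(-18.0), -16.5), (np.float64(-14.0), 12.5), (np.float64(-7.5), -16.6), (np.float64(-4.0), -11.3), (np.float64(13.5), 6.1), (np.float64(15.0), 11.9), (np.float64(16.5), -5.9), (np.float64(17.5), 5.4), (np.float64(19.0), -6.4), (np.float64(20.0), 5.8), (np.float64(21.0), -6.6), (np.float64(22.5), 4.9), (np.float64(23.5), -7.0), (np.float64(25.0), 16.8), (np.float64(28.0), -22.3)]
 side strip y=18 [(np.float64(-18.0), -13.3), (np.float64(-14.0), 11.8), (np.float64(-7.5), -12.5), (np.float64(-4.0), -9.9), (np.float64(14.0), 12.4), (np.float64(16.5), -10.5), (np.float64(26.5), 8.4), (np.float64(28.0), -9.5)]
 cover [(np.float64(26.0), 6.6), (np.float64(28.0), -9.8), (np.float64(31.0), 7.6), (np.float64(36.0), -8.1), (np.float64(65.0), 8.1), (np.float64(70.0), -8.1), (np.float64(72.0), 6.2), (np.float64(73.5), -4.9)]
```

View pics/w7.png

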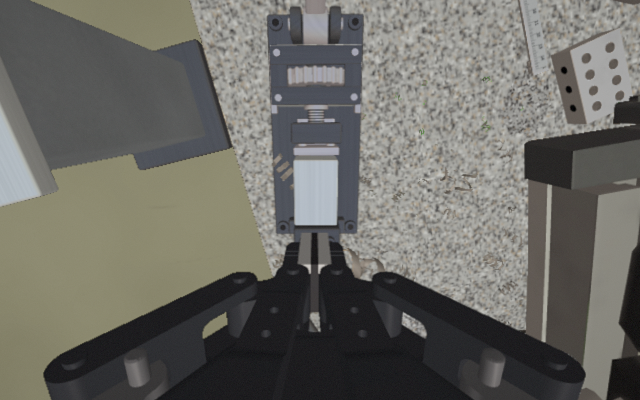

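The view shows the block flat on the bed at (316,192), and the pad at (316,150) has advanced about 2.5 mm. Pad-to-block gap is about 4 mm, and the block is about 5 mm from the fixed jaw. I'll repeat the strokes.

```bash
python3 -m crank '[[0.08,0.01,0,0],[0.17,0.025,0.03,0],[0.247,0.035,0.1,0],[0.247,0.035,0.19,0],[0.247,0.035,0.238,0]]'| grep -E 'pos|ft_force'
python3 -m crank '[[0,0,0,0],[0,0,0,0]]'| grep -E 'pos|ft_force'
```

```text
position: [0.499, -0.1176, 0.0987]
ft_force: [-1.4, -0.8, -0.7]
position: [0.4994, -0.1209, 0.1019]
ft_force: [1.1, 0.1, -0.1]
```

```bash
python3 -m crank '[[-0.003,0.002,0.015,0],[-0.003,0.002,0.025,0],[-0.003,0.002,0.028,0],[-0.003,0.002,0.029,0],[-0.003,0.002,0.029,0]]'| grep -E 'pos|ft_force'
python3 -m crank '[[0,-0.006,0,0],[0,-0.012,0,0],[0,-0.018,0,0],[0,-0.024,0,0],[0,-0.03,0,0]]'| grep -E 'pos|ft_force'
python3 -m crank '[[0,-0.006,0,0],[0,-0.012,0,0],[0,-0.018,0,0],[0,-0.024,0,0],[0,-0.03,0,0]]'| grep -E 'pos|ft_force'
python3 -m crank '[[0,-0.004,0,0],[0,-0.004,0,0],[0,-0.004,-0.029,0],[0,0.03,-0.029,0],[0,0.064,-0.029,0]]'| grep -E 'pos|ft_force'
```

```text
position: [0.5009, -0.1238, 0.0917]
ft_force: [0.6, 0.1, 0.9]
position: [0.4896, -0.121, 0.0919]
ft_force: [1.1, -1.0, 1.6]
position: [0.4772, -0.1181, 0.0914]
ft_force: [1.5, -0.7, 2.7]
position: [0.5018, -0.124, 0.1029]
ft_force: [1.0, 0.1, 0.3]
```

```bash
python3 -m crank '[[0,-0.002,0.015,0],[0,-0.002,0.025,0],[0,-0.002,0.03,0],[0,-0.002,0.033,0],[0,-0.002,0.033,0]]'| grep -E 'pos|ft_force'
python3 -m crank '[[0,-0.006,0,0],[0,-0.012,0,0],[0,-0.018,0,0],[0,-0.024,0,0],[0,-0.03,0,0]]'| grep -E 'pos|ft_force'
python3 -m crank '[[0,-0.006,0,0],[0,-0.012,0,0],[0,-0.018,0,0],[0,-0.024,0,0],[0,-0.03,0,0]]'| grep -E 'pos|ft_force'
python3 -m crank '[[0,-0.002,0,0],[0,-0.002,0,0],[0,-0.002,-0.033,0],[0,0.03,-0.033,0],[0,0.064,-0.033,0]]'| grep -E 'pos|ft_force'
```

```text
position: [0.5015, -0.1239, 0.09]
ft_force: [1.3, -0.2, 6.0]
position: [0.4914, -0.1215, 0.0913]
ft_force: [4.4, -1.3, 13.1]
position: [0.4792, -0.1187, 0.0911]
ft_force: [1.8, -0.6, 6.3]
position: [0.5021, -0.1241, 0.1029]
ft_force: [-0.3, -0.3, -0.3]
```

```bash
cat > meas.py <<'E'
from prof import *
c=cam('wrist'); pickle.dump(c,open('wl.pkl','wb'))
print(readout.get_obs()['position'],'jaw',[(float(a),b) for a,b in edges(c,-.035,.0,0,.061,4)],'fix',[(float(a),b) for a,b in edges(c,-.1,-.07,0,.061,4)],'cover',[(float(a),b) for a,b in edges(c,.02,.08,.028,.068,6)])
E
python3 -m crank '[[0,-0.03,-0.08,0],[-0.05,-0.037,-0.16,0],[-0.14,-0.037,-0.22,0],[-0.22,-0.037,-0.24,0],[-0.247,-0.037,-0.24,0]]'| grep -E 'pos|ft_force'
python3 -m crank '[[0,0,0,0],[0,0,0,0]]'| grep -E 'pos|ft_force'
python3 meas.py
```

```text
position: [0.4643, -0.222, 0.2009]
ft_force: [-0.5, -0.6, -0.3]
position: [0.465, -0.2166, 0.1979]
ft_force: [-0.0, 0.3, -0.1]
[ 0.46539752 -0.21566842  0.1977596 ] jaw [(-18.5, -17.1), (-16.5, 11.8), (-10.0, -19.1), (-6.0, -8.8)] fix [(-82.5, -7.0), (-79.5, 35.7)] cover [(26.0, 6.3), (27.5, -10.1), (31.0, 7.3), (36.0, -8.1), (65.0, 7.8), (70.0, -7.7), (72.0, 8.3), (74.0, -7.1)]
```

```bash
python3 -m crank '[[0.08,0.01,0,0],[0.17,0.025,0.03,0],[0.247,0.035,0.1,0],[0.247,0.035,0.19,0],[0.247,0.035,0.238,0]]'| grep -E 'pos|ft_force'
python3 -m crank '[[0,0,0,0],[0,0,0,0]]'| grep -E 'pos|ft_force'
```

```text
position: [0.501, -0.1193, 0.0998]
ft_force: [-0.5, -1.5, -0.8]
position: [0.5015, -0.1227, 0.1028]
ft_force: [0.2, -1.1, 1.0]
```

```bash
python3 -m crank '[[-0.002,-0.002,0.015,0],[-0.002,-0.002,0.025,0],[-0.002,-0.002,0.03,0],[-0.002,-0.002,0.033,0],[-0.002,-0.002,0.033,0]]'| grep -E 'pos|ft_force'
python3 -m crank '[[0,-0.006,0,0],[0,-0.012,0,0],[0,-0.018,0,0],[0,-0.024,0,0],[0,-0.03,0,0]]'| grep -E 'pos|ft_force'
python3 -m crank '[[0,-0.006,0,0],[0,-0.012,0,0],[0,-0.018,0,0],[0,-0.024,0,0],[0,-0.03,0,0]]'| grep -E 'pos|ft_force'
python3 -m crank '[[0,-0.002,0,0],[0,-0.002,0,0],[0,-0.002,-0.033,0],[0,0.03,-0.033,0],[0,0.062,-0.033,0]]'| grep -E 'pos|ft_force'
python3 -m crank '[[0,0,0.015,0],[0,0,0.025,0],[0,0,0.03,0],[0,0,0.033,0],[0,0,0.033,0]]'| grep -E 'pos|ft_force'
python3 -m crank '[[0,-0.006,0,0],[0,-0.012,0,0],[0,-0.018,0,0],[0,-0.024,0,0],[0,-0.03,0,0]]'| grep -E 'pos|ft_force'
python3 -m crank '[[0,-0.006,0,0],[0,-0.012,0,0],[0,-0.018,0,0],[0,-0.024,0,0],[0,-0.03,0,0]]'| grep -E 'pos|ft_force'
python3 -m crank '[[0,0,0,0],[0,0,-0.04,0],[-0.05,0.03,-0.14,0],[-0.14,0.025,-0.2,0],[-0.22,0.025,-0.27,0]]'| grep -E 'pos|ft_force'
python3 -m crank '[[-0.025,0,0,0],[-0.025,0,0,0],[-0.025,0,0,0]]'| grep -E 'pos|ft_force'
python3 meas.py
```

```text
position: [0.5015, -0.1247, 0.0908]
ft_force: [-0.1, 0.6, -0.0]
position: [0.4904, -0.1221, 0.0915]
ft_force: [2.6, -1.7, 8.5]
position: [0.4782, -0.1192, 0.0911]
ft_force: [1.2, -0.8, 3.3]
position: [0.5017, -0.1246, 0.1037]
ft_force: [0.9, -0.0, 0.2]
position: [0.5016, -0.1247, 0.0901]
ft_force: [0.4, -0.3, 0.4]
position: [0.491, -0.1222, 0.0914]
ft_force: [3.4, -1.6, 8.1]
position: [0.4789, -0.1194, 0.0912]
ft_force: [1.9, -1.1, 3.1]
position: [0.4684, -0.2025, 0.1948]
ft_force: [1.3, -0.6, -0.1]
position: [0.4663, -0.2119, 0.1933]
ft_force: [0.1, -0.1, -1.0]
[ 0.46647656 -0.21095914  0.19299201] jaw [(-21.5, -9.0), (-19.5, 4.2), (-14.0, -18.5), (-11.5, -6.6)] fix [(-81.5, 26.2)] cover [(31.0, 7.2), (36.0, -7.9), (65.0, 7.4), (70.0, -8.3), (72.0, 6.6)]
```

Run:
```python
from prof import *
for f in ('w7.pkl','wl.pkl'):
    c=pickle.load(open(f,'rb'))
    for y in (-.012,0.,.012):
        xs,v=prof(c,-.025,-.008,y,.061,O,A,.0005,3); print(f,y,'pad -25..-8',v.astype(int).tolist())
    xs,v=prof(c,-.1,-.074,0,.061,O,A,.0005,3); print(f,'fix -100..-74',v.astype(int).tolist())
    xs,v=prof(c,-.1,-.074,.021,.061,O,A,.0005,1); print(f,'fix y21',v.astype(int).tolist())
```

```text
w7.pkl -0.012 pad -25..-8 [189, 189, 188, 189, 189, 189, 188, 188, 189, 189, 188, 187, 179, 163, 134, 120, 115, 115, 116, 115, 117, 124, 137, 157, 164, 167, 168, 170, 171, 172, 172, 172, 171, 171]
w7.pkl 0.0 pad -25..-8 [186, 187, 187, 187, 187, 187, 187, 187, 187, 187, 186, 184, 176, 160, 135, 123, 116, 115, 115, 115, 119, 128, 143, 161, 166, 168, 170, 171, 173, 173, 173, 173, 172, 171]
w7.pkl 0.012 pad -25..-8 [188, 188, 188, 188, 188, 188, 188, 188, 188, 188, 187, 183, 175, 158, 133, 121, 114, 114, 114, 115, 120, 131, 147, 165, 168, 170, 171, 172, 173, 173, 173, 173, 172, 169]
w7.pkl fix -100..-74 [48, 48, 48, 49, 48, 48, 49, 49, 48, 48, 48, 49, 48, 48, 51, 53, 52, 51, 51, 52, 52, 51, 52, 52, 52, 53, 62, 71, 75, 80, 79, 78, 75, 73, 64, 56, 50, 44, 41, 37, 65, 95, 137, 180, 185, 188, 187, 187, 187, 187, 186, 186, 186]
w7.pkl fix y21 [29, 29, 29, 28, 28, 33, 46, 62, 87, 102, 103, 103, 99, 96, 94, 92, 93, 95, 95, 95, 95, 96, 95, 92, 85, 79, 77, 76, 76, 77, 75, 73, 72, 71, 69, 68, 68, 68, 67, 67, 71, 77, 90, 102, 108, 114, 115, 116, 114, 113, 109, 105, 99]
wl.pkl -0.012 pad -25..-8 [1
[... 327 characters left out ...]
81, 79, 78, 81, 82, 82]
wl.pkl 0.012 pad -25..-8 [187, 187, 187, 187, 188, 188, 183, 177, 164, 155, 162, 167, 169, 171, 172, 173, 173, 172, 172, 172, 170, 167, 135, 111, 107, 119, 143, 127, 103, 89, 80, 81, 82, 82]
wl.pkl fix -100..-74 [33, 33, 33, 32, 32, 32, 33, 35, 36, 36, 36, 37, 37, 37, 37, 37, 37, 36, 36, 37, 37, 37, 37, 38, 39, 41, 42, 41, 41, 42, 42, 41, 40, 39, 43, 56, 81, 123, 155, 174, 184, 186, 186, 186, 186, 185, 185, 186, 186, 186, 186, 186, 186]
wl.pkl fix y21 [41, 34, 31, 29, 29, 30, 29, 28, 28, 29, 29, 29, 28, 28, 31, 35, 46, 61, 74, 88, 95, 98, 101, 103, 100, 96, 89, 81, 77, 74, 73, 73, 72, 70, 69, 68, 71, 75, 81, 86, 89, 92, 93, 94, 96, 97, 100, 102, 102, 102, 100, 98, 93]
```

```bash
python3 -m crank '[[0.08,0.01,0,0],[0.17,0.025,0.03,0],[0.237,0.035,0.1,0],[0.237,0.035,0.19,0],[0.237,0.035,0.225,0]]'| grep -E 'pos|ft_force'
python3 -m crank '[[0,0,0,0],[0,0,0,0]]'| grep -E 'pos|ft_force'
```

```text
position: [0.5004, -0.1186, 0.0992]
ft_force: [-0.3, 0.6, -0.7]
position: [0.5017, -0.1219, 0.1033]
ft_force: [-0.8, -0.8, 0.1]
```

```bash
python3 -m crank '[[-0.004,-0.002,0.015,0],[-0.004,-0.002,0.025,0],[-0.004,-0.002,0.03,0],[-0.004,-0.002,0.034,0],[-0.004,-0.002,0.034,0]]'| grep -E 'pos|ft_force'
python3 -m crank '[[0,-0.006,0,0],[0,-0.012,0,0],[0,-0.018,0,0],[0,-0.024,0,0],[0,-0.03,0,0]]'| grep -E 'pos|ft_force'
python3 -m crank '[[0,-0.006,0,0],[0,-0.012,0,0],[0,-0.018,0,0],[0,-0.018,0,0],[0,-0.018,-0.03,0]]'| grep -E 'pos|ft_force'
python3 -m crank '[[0,0,-0.04,0],[-0.05,0.03,-0.14,0],[-0.14,0.015,-0.2,0],[-0.22,0.015,-0.24,0],[-0.245,0.015,-0.24,0]]'| grep -E 'pos|ft_force'
python3 -m crank '[[0,0,0,0],[0,0,0,0]]'| grep -E 'pos|ft_force'
python3 meas.py
python3 - <<'E'
from prof import *
c=pickle.load(open('wl.pkl','rb'))
for y in (-.012,.012):
    xs,v=prof(c,-.025,-.008,y,.061,O,A,.0005,3); print(y,'pad',v.astype(int).tolist())
xs,v=prof(c,-.09,-.074,0,.061,O,A,.0005,3); print('fix -90',v.astype(int).tolist())
E
```

```text
position: [0.5015, -0.1247, 0.0909]
ft_force: [0.2, 1.0, -0.4]
position: [0.4905, -0.122, 0.0916]
ft_force: [3.2, 0.8, 4.7]
position: [0.4811, -0.1199, 0.1013]
ft_force: [0.0, -0.3, -0.0]
position: [0.465, -0.2229, 0.2027]
ft_force: [-0.4, -0.7, 0.6]
position: [0.4653, -0.2168, 0.1981]
ft_force: [0.5, 1.0, -0.2]
[ 0.46557411 -0.21575217  0.19778751] jaw [(-21.5, -9.8), (-14.0, -17.0)] fix [(-81.5, 32.8)] cover [(27.5, -9.9), (31.0, 7.6), (36.0, -8.0), (65.0, 7.7), (70.0, -7.8), (72.0, 10.9), (73.5, -9.7)]
-0.012 pad [189, 189, 189, 189, 188, 188, 187, 180, 171, 169, 168, 167, 167, 168, 170, 171, 172, 172, 172, 172, 171, 161, 143, 124, 105, 96, 88, 82, 79, 81, 82, 83, 83, 83]
0.012 pad [188, 188, 188, 188, 188, 186, 183, 168, 150, 157, 164, 167, 169, 171, 172, 173, 173, 173, 173, 172, 169, 152, 127, 113, 101, 92, 85, 80, 80, 81, 82, 82, 83, 83]
fix -90 [41, 44, 47, 58, 69, 75, 81, 81, 81, 80, 79, 76, 73, 68, 63, 70, 82, 132, 178, 183, 187, 187, 187, 187, 187, 186, 186, 186, 186, 186, 187, 187]
```

Run:
```python
from prof import *
for f in ('w3.pkl','w7.pkl','wl.pkl'):
    c=pickle.load(open(f,'rb'))
    for y in (-.016,.016):
        xs,v=prof(c,-.026,.024,y,.061,O,A,.0005,3); print(f,y,v.astype(int).tolist())
```

```text
w3.pkl -0.016 [120, 121, 121, 121, 120, 120, 120, 120, 120, 120, 120, 120, 120, 120, 120, 119, 119, 119, 119, 120, 119, 119, 119, 120, 120, 119, 118, 116, 113, 132, 154, 157, 159, 160, 162, 163, 164, 164, 164, 164, 160, 156, 126, 103, 108, 112, 114, 107, 92, 84, 78, 77, 78, 78, 79, 79, 79, 79, 79, 78, 78, 77, 78, 79, 79, 79, 79, 79, 78, 79, 79, 80, 80, 80, 81, 81, 81, 80, 81, 80, 79, 77, 75, 75, 76, 83, 86, 82, 80, 79, 79, 79, 79, 79, 79, 79, 79, 79, 78, 78]
w3.pkl 0.016 [119, 120, 120, 120, 120, 120, 120, 120, 120, 120, 120, 120, 120, 121, 122, 122, 123, 122, 123, 123, 123, 124, 123, 123, 123, 122, 124, 126, 147, 165, 165, 165, 165, 166, 167, 168, 168, 168, 167, 166, 161, 138, 121, 114, 113, 118, 117, 114, 96, 79, 77, 76, 78, 79, 79, 79, 79, 79, 78, 78, 78, 78, 78, 78, 77, 77, 77, 77, 78, 79, 79, 79, 79, 79, 79, 79, 80, 80, 80, 80, 77, 73, 76, 82, 103, 106, 89, 82, 78, 78, 79, 79, 79, 78, 79, 79, 79, 78, 79, 78]
w7.pkl -0.016 [177, 177, 177, 177, 176, 177, 177, 177, 178, 178, 178, 178, 176, 174, 165, 151, 126, 112, 106, 104, 103, 101, 101, 103, 120, 150, 160, 165, 166, 167, 168, 169
[... 977 characters left out ...]
81, 81, 81, 82, 82, 83, 82, 82, 83, 83, 84, 84, 84, 84, 83, 81, 78, 73, 62, 58, 78, 98, 118, 120, 120, 119, 119, 120, 120, 120, 119, 119, 119, 119, 119, 119, 119, 119, 119, 118, 113, 102, 85, 82, 80, 81, 81, 82, 82, 82, 82, 81, 81, 81, 81]
wl.pkl 0.016 [186, 186, 186, 186, 186, 186, 186, 184, 180, 167, 151, 158, 165, 168, 170, 171, 172, 174, 173, 172, 172, 171, 169, 149, 121, 108, 97, 87, 80, 78, 79, 81, 82, 82, 82, 82, 82, 82, 82, 82, 81, 81, 81, 81, 81, 80, 80, 81, 81, 81, 82, 82, 83, 83, 83, 83, 83, 83, 83, 82, 78, 72, 66, 60, 69, 100, 116, 125, 125, 126, 126, 126, 125, 123, 122, 122, 122, 123, 123, 123, 123, 123, 124, 123, 118, 106, 94, 82, 81, 81, 82, 82, 81, 81, 81, 82, 82, 81, 81, 81]
```

```bash
python3 -m crank '[[0.08,0,0,0],[0.17,-0.01,0.03,0],[0.242,-0.013,0.1,0],[0.242,-0.013,0.19,0],[0.242,-0.013,0.24,0]]'| grep -E 'pos|ft_force'
python3 -m crank '[[0,0,0,0],[0,0,0,0]]'| grep -E 'pos|ft_force'
```

```text
position: [0.4817, -0.1172, 0.0991]
ft_force: [0.1, -1.0, -1.0]
position: [0.4823, -0.1202, 0.1018]
ft_force: [0.1, -0.3, 1.1]
```

```bash
python3 -m crank '[[0,0,0.015,0],[0,0,0.024,0],[0,0,0.028,0],[0,0,0.028,0]]'| grep -E 'pos|ft_force'
python3 -m crank '[[0,0.006,0,0],[0,0.012,0,0],[0,0.018,0,0],[0,0.026,0,0],[0,0.026,0,0]]'| grep -E 'pos|ft_force'
python3 -m crank '[[0,0,-0.03,0],[0,0,-0.08,0],[-0.05,-0.013,-0.16,0],[-0.14,-0.013,-0.24,0],[-0.22,-0.013,-0.268,0]]'| grep -E 'pos|ft_force'
python3 -m crank '[[-0.022,0,0,0],[-0.022,0,0,0],[-0.022,0,0,0]]'| grep -E 'pos|ft_force'
python3 meas.py
python3 - <<'E'
from prof import *
c=pickle.load(open('wl.pkl','rb'))
for y in (-.016,.016,.012):
    xs,v=prof(c,-.026,.02,y,.061,O,A,.0005,3); print(y,'pad',v.astype(int).tolist())
xs,v=prof(c,-.09,-.074,0,.061,O,A,.0005,3); print('fix -90',v.astype(int).tolist())
E
```

```text
position: [0.4836, -0.1217, 0.092]
ft_force: [-0.2, -1.2, -0.5]
position: [0.494, -0.1241, 0.0917]
ft_force: [0.1, -0.5, 1.0]
position: [0.4692, -0.208, 0.2022]
ft_force: [1.6, -0.6, 0.3]
position: [0.4659, -0.2168, 0.1984]
ft_force: [-0.2, 1.1, -0.7]
[ 0.46603444 -0.21583193  0.19802037] jaw [(-21.5, -9.8), (-14.0, -17.0)] fix [(-81.5, 31.8)] cover [(26.0, 6.1), (27.5, -9.5), (31.0, 7.5), (36.0, -8.6), (65.0, 7.8), (70.0, -8.2), (72.0, 8.9), (74.0, -8.0)]
-0.016 pad [183, 182, 182, 182, 182, 182, 182, 181, 180, 175, 168, 167, 167, 167, 167, 168, 169, 171, 171, 171, 171, 171, 171, 162, 143, 124, 104, 91, 81, 78, 78, 81, 83, 83, 83, 83, 82, 82, 82, 82, 81, 82, 82, 82, 82, 82, 81, 81, 82, 82, 82, 83, 83, 83, 83, 83, 84, 83, 84, 84, 81, 78, 75, 64, 58, 82, 101, 117, 121, 121, 122, 123, 123, 122, 122, 122, 122, 122, 122, 121, 122, 121, 121, 121, 121, 114, 103, 87, 83, 81, 82, 82]
0.016 pad [187, 186, 186, 186, 186, 186, 187, 185, 181, 168, 153, 159, 164, 167, 169, 170, 172, 174, 173, 173, 172, 171, 167, 149, 120, 108, 98, 88, 82, 79, 79, 81, 82, 83, 83, 83, 83, 82, 81, 81, 81, 81, 82, 82, 81, 80, 80, 80, 81, 81, 82, 82, 83, 82, 82, 82, 83, 84, 84, 82, 79, 72, 65, 60, 66, 97, 114, 123, 123, 123, 122, 122, 122, 124, 125, 125, 125, 125, 125, 125, 125, 125, 126, 125, 120, 105, 93, 83, 81, 80, 81, 81]
0.012 pad [188, 188, 188, 188, 188, 188, 188, 186, 183, 169, 153, 158, 165, 167, 169, 171, 173, 174, 174, 173, 173, 172, 169, 152, 126, 112, 101, 93, 85, 81, 80, 81, 82, 83, 83, 83, 83, 82, 81, 81, 82, 82, 82, 81, 81, 80, 80, 80, 81, 82, 82, 83, 83, 82, 82, 82, 83, 84, 84, 82, 79, 73, 66, 63, 77, 124, 151, 165, 165, 165, 165, 165, 165, 165, 165, 165, 165, 165, 165, 165, 166, 166, 167, 166, 158, 133, 109, 85, 82, 80, 81, 81]
fix -90 [46, 48, 52, 62, 71, 77, 81, 81, 81, 80, 79, 76, 73, 68, 65, 71, 86, 136, 177, 183, 188, 187, 187, 186, 186, 186, 186, 186, 186, 186, 186, 186]
```

```bash
python3 -m crank '[[0.08,0,0,0],[0.17,-0.01,0.03,0],[0.242,-0.015,0.1,0],[0.242,-0.015,0.19,0],[0.242,-0.015,0.24,0]]'| grep -E 'pos|ft_force'
python3 -m crank '[[0,0,0.01,0],[0,0,0.02,0],[0,0,0.028,0],[0,0,0.028,0]]'| grep -E 'pos|ft_force'
python3 -m crank '[[0,0,0.002,0],[0,0,0.003,0],[0,0,0.003,0]]'| grep -E 'pos|ft_force'
```

```text
position: [0.4813, -0.117, 0.0992]
ft_force: [0.2, 0.1, -1.0]
position: [0.4831, -0.1212, 0.0922]
ft_force: [0.6, -0.3, -0.1]
position: [0.4833, -0.1216, 0.0917]
ft_force: [-0.3, 1.1, 6.4]
```

```bash
python3 -m crank '[[0,0.006,0,0],[0,0.012,0,0],[0,0.018,0,0],[0,0.026,0,0],[0,0.026,0,0]]'| grep -E 'pos|ft_force'
python3 -m crank '[[0,0,-0.03,0],[0,0,-0.08,0],[-0.05,-0.013,-0.16,0],[-0.14,-0.013,-0.24,0],[-0.22,-0.013,-0.268,0]]'| grep -E 'pos|ft_force'
python3 -m crank '[[-0.022,0,0,0],[-0.022,0,0,0],[-0.022,0,0,0]]'| grep -E 'pos|ft_force'
python3 meas.py
python3 - <<'E'
from prof import *
c=pickle.load(open('wl.pkl','rb'))
for y in (-.016,.016,.012):
    xs,v=prof(c,-.026,.01,y,.061,O,A,.0005,3); print(y,'pad',v.astype(int).tolist())
E
```

```text
position: [0.4933, -0.1239, 0.0911]
ft_force: [-0.4, 0.9, 6.0]
position: [0.4684, -0.2079, 0.2011]
ft_force: [1.8, -1.3, -0.5]
position: [0.465, -0.2167, 0.1972]
ft_force: [-0.6, 1.2, -0.4]
[ 0.46522637 -0.21571932  0.19688059] jaw [(-21.5, -9.7), (-14.0, -16.3)] fix [(-81.5, 29.5)] cover [(27.5, -9.6), (31.0, 7.9), (36.0, -8.3), (65.0, 7.8), (70.0, -7.4)]
-0.016 pad [183, 183, 183, 182, 182, 183, 182, 181, 179, 173, 163, 161, 163, 164, 166, 167, 169, 170, 171, 171, 171, 171, 170, 162, 144, 125, 106, 110, 112, 100, 90, 83, 81, 81, 82, 82, 82, 82, 83, 82, 81, 81, 82, 82, 82, 83, 82, 82, 81, 81, 81, 82, 82, 82, 83, 83, 83, 84, 84, 83, 83, 83, 82, 79, 72, 57, 61, 76, 101, 119, 119, 119]
0.016 pad [186, 186, 186, 186, 186, 186, 187, 185, 180, 167, 150, 156, 164, 167, 170, 171, 172, 174, 173, 173, 173, 171, 168, 151, 121, 110, 103, 114, 114, 95, 84, 78, 80, 82, 82, 82, 82, 82, 83, 82, 81, 81, 81, 81, 81, 81, 80, 80, 80, 81, 81, 81, 82, 82, 82, 82, 82, 83, 83, 83, 83, 81, 78, 73, 65, 54, 72, 97, 115, 126, 126, 125]
0.012 pad [188, 188, 188, 188, 188, 188, 188, 187, 182, 170, 154, 158, 164, 167, 169, 171, 172, 173, 173, 173, 173, 172, 169, 153, 127, 115, 109, 133, 140, 114, 94, 80, 80, 82, 82, 82, 82, 82, 82, 82, 81, 81, 80, 81, 81, 81, 80, 80, 80, 81, 81, 81, 82, 82, 82, 82, 82, 82, 83, 84, 84, 81, 78, 73, 66, 56, 82, 119, 149, 166, 167, 166]
```

Run:
```python
from prof import *
np.set_printoptions(precision=4,suppress=True)
s=pickle.load(open('scene0.pkl','rb'));d=pickle.load(open('side0.pkl','rb'));w=pickle.load(open('wrist0.pkl','rb'));w7=pickle.load(open('w7.pkl','rb'))
ex=np.array([np.sin(A),np.cos(A)]);ey=np.array([-np.cos(A),np.sin(A)])
def cen(c,x0,x1,y0,y1,n):
    g=cv2.cvtColor(c['color'],cv2.COLOR_RGB2GRAY)[y0:y1,x0:x1]; m=(g<45).astype(np.uint8)
    k,l,st,ce=cv2.connectedComponentsWithStats(m); i=1+np.argmax(st[1:,4]); print(n,st[i]+[x0,y0,0,0,0],ce[i]+[x0,y0]); return ce[i]+[x0,y0]
ps=[cen(s,340,362,214,238,'scene'),cen(d,308,330,205,226,'side')]
pw=cen(w,178,210,220,244,'wrist')
M=np.zeros((3,3));b=np.zeros(3)
for c,p in zip((s,d,w),ps+[pw]):
    o,r=ray(c,p);r/=np.linalg.norm(r);Q=np.eye(3)-np.outer(r,r);M+=Q;b+=Q@o
X=np.linalg.solve(M,b);print('grip',X,'clamp xy',1000*(X[:2]-O)@ex,1000*(X[:2]-O)@ey)
for c,p in zip((s,d,w),ps+[pw]):print(proj(c,X)-p)
for z in (.044,.06):
  for p in [(295,9),(295,42),(337,9),(337,42)]:
    P=onz(w7,p,z)[:2];print('cheek',z,1000*(P-O)@ex,1000*(P-O)@ey)
print(O,ex,ey)
```

```text
scene [346 219   8  15  92] [349.5543 226.0326]
side [317 211   6  13  58] [319.069  216.7069]
wrist [183 220  25  22 365] [194.6055 230.7616]
grip [ 0.5052 -0.0433  0.0961] clamp xy 128.4144239248649 1.618332114544795
[[0.0821 0.1326]]
[[ 0.2105 -0.0478]]
[[-0.5126 -0.1769]]
cheek 0.044 105.73624103901011 18.142850302986247
cheek 0.044 80.25944001469144 18.45017398693352
cheek 0.044 105.80154633790269 -16.988015788343457
cheek 0.044 80.33216167406344 -17.489531690443123
cheek 0.06 100.60048973855037 17.17661729429473
cheek 0.06 76.59257068802178 17.46622202604559
cheek 0.06 100.66202981683129 -15.928755255835233
cheek 0.06 76.66109953156682 -16.401355923739718
[ 0.477  -0.1686] [0.2317 0.9728] [-0.9728  0.2317]
```

```bash
python3 -m crank '[[0.09,0,0,0],[0.18,0,0,0],[0.27,0,0,0],[0.334,0,0,0],[0.334,0,0,0]]'| grep -E 'pos|ft_force'
python3 -m crank '[[0,0,0,0],[0,0,0,0]]'| grep -E 'pos|ft_force'
python3 - <<'E'
from prof import *
np.set_printoptions(precision=4,suppress=True)
c=cam('wrist');pickle.dump(c,open('w9.pkl','wb')); g=c['color']
print(readout.get_obs()['position'])
ex=np.array([np.sin(A),np.cos(A)]);ey=np.array([-np.cos(A),np.sin(A)])
P=O+.128*ex; uv=proj(c,[*P,.1])[0];print(uv)
cv2.imwrite('pics/w9c.png',np.vstack([cv2.resize(g[60:260,200:440,::-1],None,fx=3,fy=3,interpolation=2)]))
E
```

```text
position: [0.4968, -0.0787, 0.1968]
ft_force: [-0.1, 0.5, 0.5]
position: [0.4956, -0.0864, 0.197]
ft_force: [-0.5, -0.4, -0.5]
[ 0.4955 -0.0872  0.1971]
[314.6011 148.0508]
```

View pics/w9c.png

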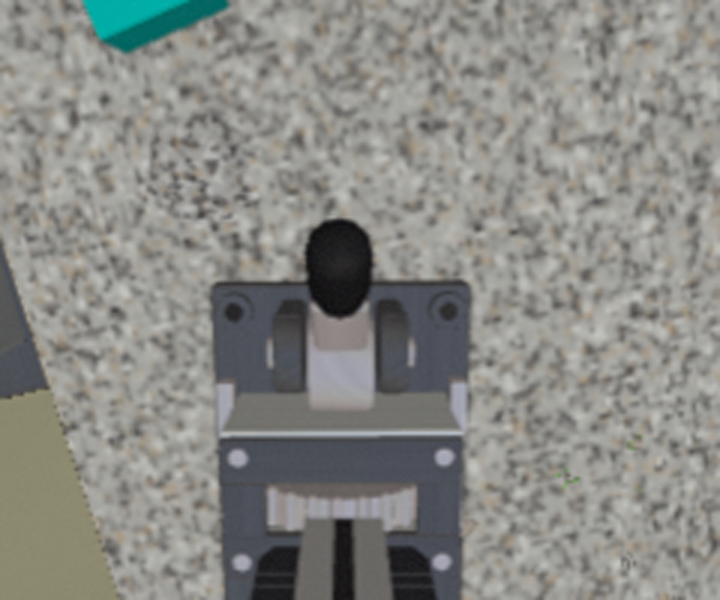

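The crop shows the lever knob at crop (340,268), full (313,149). The pivot pin ends are at crop (270,350) and (410,350), full (290,177) and (337,177).

Run:
```python
from prof import *
np.set_printoptions(precision=4,suppress=True)
c=pickle.load(open('w9.pkl','rb'))
ex=np.array([np.sin(A),np.cos(A)]);ey=np.array([-np.cos(A),np.sin(A)])
f=lambda u,v:(200+u/3-.3,60+v/3-.3)
for n,p,z in [('pin',(270,350),.044),('pin',(410,350),.044),('knob',(340,268),.100),('knobtop',(340,222),.116),('cover edge',(222,435),.068),('cover edge',(462,433),.068),('base end',(213,285),.012),('base end',(470,284),.012)]:
    P=onz(c,f(*p),z)[:2];print(n,P,1000*(P-O)@ex,1000*(P-O)@ey)
print(1000*(np.array([.4955,-.0872])-O)@ex,1000*(np.array([.4955,-.0872])-O)@ey)
```

```text
pin [ 0.4763 -0.07  ] 95.78083503809692 23.512996085686403
pin [ 0.5196 -0.0801] 96.00164966910623 -20.860151800734567
knob [ 0.5054 -0.0446] 127.27215050291422 1.15791473950436
knobtop [ 0.5082 -0.033 ] 139.20479453249666 1.122178430985402
cover edge [ 0.4591 -0.0876] 74.69398563631145 36.192498731799425
cover edge [ 0.5287 -0.1032] 75.68136530053928 -35.09250190857431
base end [ 0.4587 -0.0487] 112.43892938592872 45.64207437836199
base end [ 0.5456 -0.0686] 113.21721918759327 -43.54782410148243
83.5061093393779 0.8891776749635112
```

```bash
python3 -m crank '[[0.031,0,0,0],[0.031,0,0.08,0],[0.031,0,0.16,0],[0.031,0,0.21,0],[0.031,0,0.21,0]]'| grep -E 'pos|ft_force'
python3 -m crank '[[0.01,0,0,0],[0.01,0,0,0]]'| grep -E 'pos|ft_force'
python3 -m crank '[[0.01,0,0,0],[0.02,0,0,0],[0.03,0,0,0],[0.03,0,0,0]]'| grep -E 'pos|ft_force'
```

```text
position: [0.4957, -0.0755, 0.1094]
ft_force: [-1.3, 0.2, 0.5]
position: [0.5006, -0.0706, 0.115]
ft_force: [0.4, -0.1, 1.1]
position: [0.5031, -0.0584, 0.1143]
ft_force: [1.2, 0.1, 0.5]
```

```bash
python3 -m crank '[[0.01,0,0.002,0],[0.02,0,0.008,0],[0.028,0,0.012,0],[0.028,0,0.012,0]]'| grep -E 'pos|ft_force'
python3 -m crank '[[0.01,0,0.005,0],[0.018,0,0.014,0],[0.026,0,0.024,0],[0.026,0,0.024,0]]'| grep -E 'pos|ft_force'
```

```text
position: [0.5051, -0.0473, 0.1084]
ft_force: [-0.1, 0.4, -0.3]
position: [0.5074, -0.0369, 0.0984]
ft_force: [0.3, -0.5, 0.1]
```

```bash
cat > lev.py <<'E'
from prof import *
np.set_printoptions(precision=3,suppress=True)
ex=np.array([np.sin(A),np.cos(A)]);ey=np.array([-np.cos(A),np.sin(A)])
pv=O+.096*ex+.0013*ey
o=readout.get_obs()['position'];print('tcp clamp',1000*(o[:2]-O)@ex,1000*(o[:2]-O)@ey,o[2])
for n in ('scene','side'):
    c=cam(n); g=cv2.cvtColor(c['color'],cv2.COLOR_RGB2GRAY)
    for th in (25,40,55,65,75,85,90):
        t=np.radians(th); v=[]
        for r in (.055,.062,.07,.076):
            P=pv+r*np.sin(t)*ex; u=proj(c,[*P,.044+r*np.cos(t)])[0].round().astype(int); v.append(int(g[u[1],u[0]]))
        print(n,th,u,v)
E
python3 lev.py
```

```text
tcp clamp 135.2048604076943 1.018144333189816 0.0983886133248405
scene 25 [350 220] [127, 57, 49, 133]
scene 40 [347 219] [130, 121, 63, 43]
scene 55 [344 221] [101, 43, 39, 29]
scene 65 [343 223] [57, 36, 31, 40]
scene 75 [342 226] [27, 23, 25, 32]
scene 85 [341 229] [108, 98, 123, 126]
scene 90 [341 232] [113, 118, 153, 138]
side 25 [320 209] [93, 96, 99, 92]
side 40 [321 210] [110, 100, 130, 126]
side 55 [322 214] [88, 136, 134, 135]
side 65 [322 217] [49, 130, 132, 133]
side 75 [323 221] [168, 68, 108, 98]
side 85 [323 226] [172, 178, 126, 99]
side 90 [323 228] [171, 172, 163, 164]
```

```bash
python3 -m crank '[[0.008,0,0.012,0],[0.015,0,0.024,0],[0.02,0,0.034,0],[0.024,0,0.044,0],[0.024,0,0.044,0]]'| grep -E 'pos|ft_force'
python3 -m crank '[[0.005,0,0.01,0],[0.009,0,0.02,0],[0.012,0,0.03,0],[0.012,0,0.03,0]]'| grep -E 'pos|ft_force'
python3 lev.py
```

```text
position: [0.5095, -0.0281, 0.0807]
ft_force: [0.4, 0.6, 0.8]
position: [0.5107, -0.0244, 0.0693]
ft_force: [-2.1, -2.5, 5.5]
tcp clamp 148.16020189538784 0.6390488131643778 0.06926285731780923
scene 25 [350 220] [57, 84, 34, 36]
scene 40 [347 219] [112, 47, 35, 37]
scene 55 [344 221] [128, 138, 41, 37]
scene 65 [343 223] [134, 94, 37, 37]
scene 75 [342 226] [114, 52, 38, 35]
scene 85 [341 229] [114, 51, 35, 26]
scene 90 [341 232] [110, 53, 36, 35]
side 25 [320 209] [134, 76, 44, 47]
side 40 [321 210] [100, 92, 53, 66]
side 55 [322 214] [99, 97, 57, 47]
side 65 [322 217] [107, 97, 132, 95]
side 75 [323 221] [109, 109, 130, 135]
side 85 [323 226] [111, 110, 136, 133]
side 90 [323 228] [78, 99, 133, 125]
```

```bash
python3 -m crank '[[0.004,0,0.003,0],[0.008,0,0.006,0],[0.008,0,0.006,0]]'| grep -E 'pos|ft_force'
python3 -m crank '[[0,0,0.002,0],[0,0,0.004,0],[0,0,0.004,0]]'| grep -E 'pos|ft_force'
```

```text
position: [0.5113, -0.0236, 0.0685]
ft_force: [-10.9, -11.1, 25.3]
position: [0.5115, -0.0237, 0.0681]
ft_force: [-17.0, -11.4, 37.7]
```

```bash
python3 -m crank '[[-0.004,0,-0.03,0],[-0.004,0,-0.1,0],[-0.004,0,-0.2,0],[-0.06,0,-0.3,0],[-0.16,0,-0.32,0]]'| grep -E 'pos|ft_force'
python3 -m crank '[[0,0,0,0],[0,0,0,0],[0,0,0,0]]'| grep -E 'pos|ft_force'
python3 lev.py
python3 - <<'E'
from prof import *
ex=np.array([np.sin(A),np.cos(A)]);ey=np.array([-np.cos(A),np.sin(A)])
c=cam('wrist');pickle.dump(c,open('w10.pkl','wb'))
g=cv2.cvtColor(c['color'],cv2.COLOR_RGB2GRAY);m=(g<45).astype(np.uint8);m[230:]=0
k,l,st,ce=cv2.connectedComponentsWithStats(m)
for i in range(1,k):
    if st[i,4]>150: 
        P=onz(c,ce[i],.05)[:2];print(st[i],ce[i],1000*(P-O)@ex,1000*(P-O)@ey)
E
```

```text
position: [0.5001, -0.0773, 0.1982]
ft_force: [1.7, -0.3, -0.5]
position: [0.4969, -0.0809, 0.1923]
ft_force: [0.3, 0.3, 0.5]
tcp clamp 89.93974012496405 0.9849429627208877 0.19230024600332252
scene 25 [350 220] [145, 153, 154, 140]
scene 40 [347 219] [152, 157, 160, 160]
scene 55 [344 221] [158, 163, 140, 152]
scene 65 [343 223] [145, 159, 156, 147]
scene 75 [342 226] [40, 57, 150, 161]
scene 85 [341 229] [31, 34, 28, 117]
scene 90 [341 232] [35, 32, 28, 29]
side 25 [320 209] [166, 168, 171, 158]
side 40 [321 210] [162, 167, 168, 162]
side 55 [322 214] [164, 161, 161, 172]
side 65 [322 217] [135, 170, 157, 160]
side 75 [323 221] [43, 95, 167, 156]
side 85 [323 226] [43, 42, 57, 112]
side 90 [323 228] [62, 44, 43, 46]
[305  97  17  40 586] [312.96587031 116.33788396] 157.42155618052513 1.8018771669267784
```

```bash
python3 -m crank '[[-0.09,0,0,0],[-0.18,0,0,0],[-0.27,0,0,0],[-0.35,0,0,0],[-0.35,0,0,0]]'| grep -E 'pos|ft_force'
python3 -m crank '[[0,0,0,0],[0,0,0,0]]'| grep -E 'pos|ft_force'
python3 meas.py
python3 - <<'E'
from prof import *
c=pickle.load(open('wl.pkl','rb'))
for y in (-.016,.016):
    xs,v=prof(c,-.026,.012,y,.061,O,A,.0005,3); print(y,'pad',v.astype(int).tolist())
xs,v=prof(c,-.09,-.074,0,.061,O,A,.0005,3); print('fix -90',v.astype(int).tolist())
ex=np.array([np.sin(A),np.cos(A)]);ey=np.array([-np.cos(A),np.sin(A)])
g=cv2.cvtColor(c['color'],cv2.COLOR_RGB2GRAY)
for x in (-.075,-.05,-.03):
    P=[[*(O+x*ex+y*ey),.06] for y in np.arange(-.03,.0301,.001)];uv=proj(c,P).astype(np.float32)
    print(x,cv2.remap(g,uv[:,:1].copy(),uv[:,1:].copy(),1).ravel().tolist())
E
```

```text
position: [0.4628, -0.2236, 0.1925]
ft_force: [-0.8, -0.6, -1.0]
position: [0.4654, -0.2163, 0.1925]
ft_force: [-0.1, 0.4, -0.3]
[ 0.46560751 -0.21587062  0.19258576] jaw [(-21.5, -6.8), (-14.5, -22.4)] fix [(-81.5, 27.9)] cover [(24.0, -6.2), (27.5, 7.5), (32.5, -7.6), (61.0, 7.8), (66.0, -8.4), (68.5, 8.5), (70.0, -7.2)]
-0.016 pad [178, 178, 178, 178, 177, 177, 177, 178, 176, 170, 161, 150, 155, 162, 164, 166, 167, 168, 169, 169, 169, 168, 156, 133, 109, 85, 82, 81, 81, 82, 82, 82, 82, 81, 81, 81, 81, 82, 82, 82, 81, 81, 81, 82, 82, 82, 82, 83, 83, 82, 82, 83, 84, 83, 82, 80, 76, 72, 57, 51, 62, 88, 120, 120, 121, 120, 119, 119, 119, 119, 119, 119, 120, 119, 119, 119]
0.016 pad [185, 185, 186, 186, 186, 186, 186, 186, 183, 178, 172, 167, 167, 167, 168, 169, 171, 171, 171, 172, 172, 171, 144, 113, 93, 81, 81, 81, 82, 82, 81, 81, 81, 81, 81, 81, 80, 80, 80, 80, 80, 80, 80, 81, 81, 82, 82, 82, 82, 82, 82, 83, 83, 83, 80, 77, 70, 62, 52, 59, 76, 103, 121, 122, 122, 122, 122, 122, 122, 122, 122, 122, 122, 123, 123, 123]
fix -90 [44, 44, 44, 44, 43, 43, 44, 46, 53, 63, 69, 73, 72, 69, 6
[... 267 characters left out ...]
 185, 186, 187, 185, 185, 186, 187, 186, 184, 183, 184, 183, 168, 123, 80, 69, 70, 67, 67, 79, 83, 77, 70, 64]
-0.05 [83, 80, 82, 82, 82, 81, 81, 80, 80, 79, 105, 170, 187, 186, 186, 188, 188, 188, 187, 186, 186, 187, 187, 188, 189, 188, 185, 185, 188, 189, 188, 187, 185, 184, 185, 184, 183, 184, 185, 186, 187, 186, 188, 188, 188, 186, 184, 184, 185, 179, 141, 83, 81, 84, 82, 82, 82, 83, 84, 83, 81]
-0.03 [82, 81, 82, 82, 82, 81, 80, 79, 80, 78, 86, 144, 184, 186, 185, 188, 189, 189, 189, 188, 188, 188, 187, 188, 188, 187, 186, 186, 187, 189, 189, 187, 185, 185, 187, 185, 184, 184, 186, 187, 187, 187, 188, 189, 188, 187, 185, 186, 186, 181, 151, 110, 109, 124, 130, 131, 131, 116, 94, 84, 82]
```

```bash
python3 -c "
from workcell import manip
print(manip.hand_in())"
```

```text
the job is handed in; nothing more can be done
None
```

The undrilled block was set down, regripped, laid on the clamp bed, touched lightly by the pad (I over-rolled the wheel about 1 mm and backed it off) and clamped with the lever fully down; I took both drilled blocks to be undisturbed without a last look at the rack, and the job is handed in.

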